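# Return a culture vial from the turbidity reader to the incubator

### The job

The culture vial in the turbidity reader has been read and goes back into the bench incubator. Slide the incubator's inner door all the way behind its neighbour (leave the neighbour shut), press the reader's tab and let the black hood spring up by itself without touching it. Then lift the vial out, lower it all the way into the free leaning holder before letting go, and slide the door fully shut again; do not disturb the other vial, the dishes, the bottle or the tip box.

Things in the scene. Friction and masses are not known exactly. Their poses are not given: they have to be found in the camera images.
- cabinet: White bench incubator fixed to the bench, 540 wide (y), 270 deep (x), 183 high; origin under its centre, front to -x. Its top slopes up at 30 deg from 78 mm high at x = -135 to 183 at x = +47, then a level deck. Two clear doors with aluminium end strips close the slope on double-track rails (14 mm wide, at most 16 mm out of the slope plane) along its lower and upper edges.
- inner_door (a joint): Inner (rear-track) door, right-hand seen from the robot: covers cabinet y -260 to +10 mm when shut. 0 = shut; grows as it slides to the cabinet's +y behind the outer door; 0.190 m = end stop, leaving y -260 to -70 open. 2.5 N of friction plus light damping; stays where left. May start up to 10 mm ajar.
- inner_door_pull (a point): Grip point on the inner door's pull: aluminium fin 10 mm thick (cabinet y), 90 long up the slope, top edge 35 mm and door surface 5 mm out of the slope plane; the point is central, 26 mm out. Axes are the cabinet's; out of the slope = (-sin30, 0, cos30). Shut: fin 22 mm from the door's right edge, nothing higher than the door beside it. Fully open: 33 mm between fin and outer door's edge.
- outer_door (a joint): Outer (front-track) door, the left-hand neighbour, its surface 13 mm out of the slope plane; 0 = shut, grows towards the cabinet's -y. It starts shut and must stay shut. It has the same kind of pull near its left end.
- holder_free: The free one of two leaning vial holders under the inner door, about 62 mm apart along cabinet y; the other holds a vial. Fixed square aluminium pocket, inside 36 x 36, 36 mm deep, walls 4, its axis leaning 30 deg from vertical towards the cabinet's -x, at right angles to the slope. Origin under its centre; axes are the cabinet's.
- slot_floor (a point): Centre of the free pocket's floor, where a seated vial's base rests within a few mm. The pocket's mouth is 36 mm, the plane of the doors about 130 mm further along the leaning axis (-sin30, 0, cos30 in the cabinet's axes). The point's own axes are the cabinet's, not leaning.
- slot_mid (a point): Point 40 mm up the leaning axis from slot_floor, where the centre of a seated vial is, within a few mm.
- vial_other: Bystander: another such vial, loose, standing in the other holder, its axis leaning as the holder's; origin at the centre of its base.
- reader: Turbidity reader, a fixed box 170 (its x) x 120 (its y) x 70 mm high, origin at the centre of its underside, front towards its -x. Round well 32 mm wide and 34 mm deep in its top, centre at x = +23 mm, y = 0.
- hood (a joint): Black light hood over the well, 66 (x) x 60 (y) x 52 mm high, hinged at its far side (reader x = +61, 84 mm up, hinge along y). 0 = shut and caught, front face at x = -5; when the tab is pressed a spring swings it up and back in about a second to 1.75 rad, where it stays, clear behind the well.
- hood_top (a point): Centre of the hood's top face when shut (turns with the hood).
- catch (a joint): Press tab of the hood, a rocker: 0 at rest, 0.22 rad = fully pressed (its pad about 6 mm down); the hood is let go at about 0.15 rad. It takes about 3 N and springs back.
- catch_pad (a point): Top of the tab's grey pad, where to press down: pad 34 (x) x 30 mm (y), at x = -38, y = 0 in the reader's frame, 83 mm above the bench, 33 mm in front of the hood. Axes are the reader's.
- vial: Glass culture vial, 80 mm high: glass 28 mm across up to 52 mm, white stopper 24 mm across from 60 to 80 mm above the base; about 50 g, loose, upright in the reader's well under the hood, base 36 mm above the bench. Origin at its base's centre, z along its axis.
- vial_mid (a point): Centre of the vial, on its axis, 40 mm above its base and 40 mm below its top. The stopper, a good place to grip, is centred 30 mm above it.
- vial_base (a point): Centre of the vial's base.
- dishes: Bystander: stack of clear dishes 61 mm across, 47 mm high, loose on the incubator's top deck, left half; origin under its centre.
- media_bottle: Bystander: glass bottle with a red cap, 72 mm across, 150 mm high, loose on the bench beyond the reader; origin under its centre.
- tip_box: Bystander: grey pipette tip box with a clear top, 80 x 120 x 57 mm, loose on the bench in front of the incubator, on the left; origin under its centre.
There are look-alikes about, which are no part of the job. There is more than one size of the reader; the job needs the middle-sized.

How it is judged:
By the outcome, as a careful person would: the job done as asked, in the order asked, and still so for the second after the job is handed in, with the robot touching nothing.
It also fails if it takes over 67 s, if anything falls off the work surface, if the arm or the gripper's body presses on something with over 40 N, if the wrist force passes 120 N, or if a joint passes its speed limit or range.

### The arm

A 6-joint arm with a two-finger parallel gripper is mounted at the origin on the work surface. World frame = base frame: x ahead of the robot, y to its left, z up, the work surface at z = 0. Lengths are in m, angles in rad, forces in N, time in s.
With the tool pointing down it reaches from about 0.375 to 0.975 m from the base axis. Payload 3.8 kg.
Tool frame: the origin (TCP) lies on the centre line of the jaws, within the pads' length; the fingertips stand 25 mm ahead of it and the grasp point (between the pads) lies 6 mm ahead of it; y points along the fingers, z is the direction in which the jaws open and shut, and the axes are right-handed (so a half turn about y gives the same grasp; the last joint's range is limited). The gripper opens to 85 mm and grips with 20 to 120 N. Pads are 22 mm wide; open, the fingers measure 114 mm over their backs; the gripper's body (76 mm by 85 mm) begins 54 mm behind the grasp point. The pads swing forward as they close: fully open they stand 13 mm farther back than shut.
Start: joints at [1.171, 0.264, 1.604, -0, 1.274, -0.037], TCP at [0.24, 0.631, 0.256] pointing down, gripper open.
Joint ranges: [-2.63, 2.63], [-0.94, 2.18], [0.31, 2.57], [-1.31, 4.45], [0, 2.66], [-2.55, 2.55]. Speed limits (rad/s): [2.57, 2.57, 3.14, 3.14, 3.14, 3.14].

### API

Orientations are given as a rotation vector (axis times angle).
In Python, from workcell import bot gives the robot as it stands.
- The arm moves only by the shell command python3 -m jog 'ROWS' [FORCE]. ROWS is JSON, a list of rows, each a list of 5 numbers: the shift along the world's x, y, z in mm, then the turn about the world's z in degrees, then the finger opening in mm, from 0 to 85.4. A call has exactly 10 rows; each row is the pose to reach, as a shift and turn from the pose commanded when the call began; what a row does not reach only later rows make up. A row lasts 1/8 s, in which the tool goes at most 62.5 mm and 10.7 degrees, less where a joint would pass 70% of its speed; a pose out of reach is approached as far as the arm can. A call with a gripper value outside its range is refused whole. The fingers move at their own pace and stop on an object; FORCE is the grip in N (left out, the last holds). Time passes only in rows, so rows that repeat a pose let the fingers close, or fill a call up. It gives the time, the measured TCP pose, the force and the opening at its end, in the units of the state.
- bot.read_state(): the state, without advancing time (a new reading comes with each control period).
- bot.read_camera(name): name is "side" or "top" or "wrist"; returns a dict with "pixels" (480x640x3 uint8, red, green, blue), "fx", "fy", "cx", "cy" (pixels), "dist" ([k1, k2, p1, p2, k3] as OpenCV has them; the pictures are not rectified), "R" (3x3) and "t" (3): a world point X has camera coordinates R X + t. Camera axes: x right, y down, z forward; pixel columns grow to the right and rows downward; lengths in m; the calibration is good to about 2 mm. A picture is of the moment at which its call begins. There is no depth.
- bot.finish_job(): hands the job in, once; it reports no verdict.
The state is a dict: "time": time; "q": joint angles; "joint_vel": joint speeds; "joint_torque": joint torques, N m; "tool_pos": TCP position; "tcp_rot": TCP orientation; "wrist_force": force on the tool from outside, world axes, zero at the start; "torque": the same for the moment, N m; "width": opening from 0.0 (shut) to 1.0 (fully open).
Only numpy, scipy, OpenCV 4.12 (cv2) and the standard library are available. Lean on these libraries where they do the work, as an engineer would, in place of code of your own. Each camera call takes 0.05 s, during which the arm holds its last target.

## Working session

There is one attempt and no reset: what is moved stays moved. The work goes in short steps, Python scripts to look and compute and a shell command to move; the robot and the scene stay as the last step left them, time stands still between calls to the robot, and variables do not carry over. Pictures are saved under pics/ and viewed, and the job is handed in when it is done.

```bash
ls; mkdir -p pics
cat > h.py <<'E'
import numpy as np, cv2, pickle
from workcell import bot
def grab(n,tag):
    c=bot.read_camera(n); pickle.dump(c,open(f'pics/{tag}.pkl','wb'))
    cv2.imwrite(f'pics/{tag}.png',c['pixels'][:,:,::-1]); return c
def load(tag): return pickle.load(open(f'pics/{tag}.pkl','rb'))
def ray(c,u,v):
    K=np.array([[c['fx'],0,c['cx']],[0,c['fy'],c['cy']],[0,0,1]]);
    p=cv2.undistortPoints(np.array([[[u,v]]],float),K,np.array(c['dist'],float))[0,0]
    R=np.array(c['R']);t=np.array(c['t']); d=R.T@np.array([p[0],p[1],1]); return -R.T@t,d/np.linalg.norm(d)
def onz(c,u,v,z):
    o,d=ray(c,u,v); return o+d*(z-o[2])/d[2]
def onplane(c,u,v,p0,n):
    o,d=ray(c,u,v); return o+d*(np.dot(np.array(p0)-o,n)/np.dot(d,n))
def tri(c1,p1,c2,p2):
    o1,d1=ray(c1,*p1);o2,d2=ray(c2,*p2)
    A=np.stack([d1,-d2],1); s=np.linalg.lstsq(A,o2-o1,rcond=None)[0]
    a=o1+s[0]*d1;b=o2+s[1]*d2; return (a+b)/2,np.linalg.norm(a-b)
def proj(c,X):
    K=np.array([[c['fx'],0,c['cx']],[0,c['fy'],c['cy']],[0,0,1]])
    return cv2.projectPoints(np.array(X,float).reshape(-1,1,3),cv2.Rodrigues(np.array(c['R'],float))[0],np.array(c['t'],float),K,np.array(c['dist'],float))[0][:,0]
E
python3 - <<'E'
from h import *
for n in ['side','top','wrist']:
    c=grab(n,n+'0'); o=-np.array(c['R']).T@c['t']; print(n,o,c['fx'],c['dist'],np.array(c['R'])[2])
s=bot.read_state(); print(s)
E
```

```text
pics
side [0.65828849 0.24704834 1.41260577] 576.5034566459817 [-0.01106769  0.          0.          0.          0.        ] [-0.09859995 -0.28519883 -0.95338328]
top [ 0.38644403 -0.15621508  1.5923186 ] 539.7463024712166 [-0.11630909  0.          0.          0.          0.        ] [ 0.07605896  0.00317841 -0.99709826]
wrist [0.17243041 0.65597442 0.37102631] 424.66579917437156 [-0.00283157  0.          0.          0.          0.        ] [ 0.26384148 -0.10199998 -0.95915779]
{'time': 0.15, 'q': array([ 1.17109073e+00,  2.64589863e-01,  1.60508334e+00,  1.72391855e-05,
        1.27369567e+00, -3.69340008e-02]), 'joint_vel': array([ 0.00114085, -0.00286176, -0.00371597,  0.00192986, -0.00164667,
        0.00061062]), 'joint_torque': array([-3.15026982e-04, -5.15913320e+01, -3.67954981e+01, -9.91077718e-05,
        8.03543720e-03, -1.45949514e-05]), 'tool_pos': array([0.23934635, 0.63057208, 0.25522897]), 'tcp_rot': array([-1.55372426,  0.28502537, -0.28439281]), 'wrist_force': array([-0.11157452, -1.0122338 , -0.76549557]), 'torque': array([ 0.00777908, -0.01083409, -0.05189501]), 'width': 1.0001366266591925}
```

View pics/side0.png

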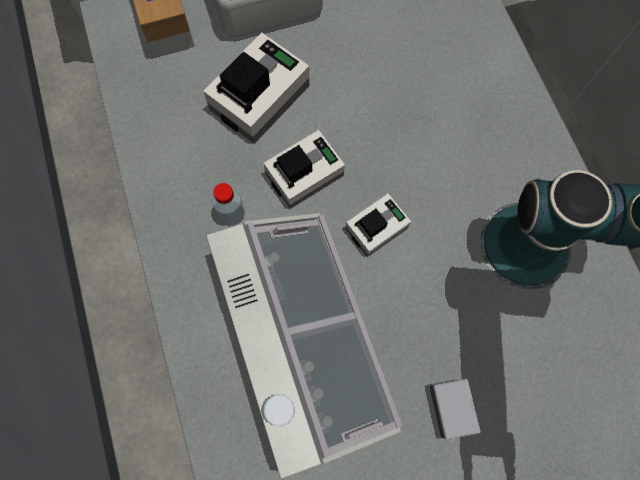

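View pics/top0.png

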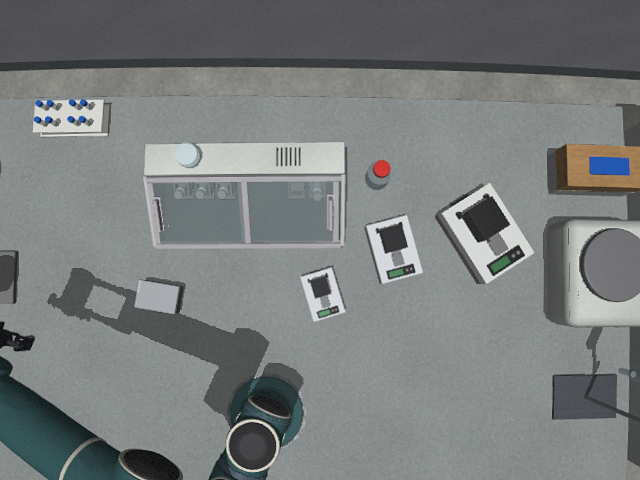

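View pics/wrist0.png

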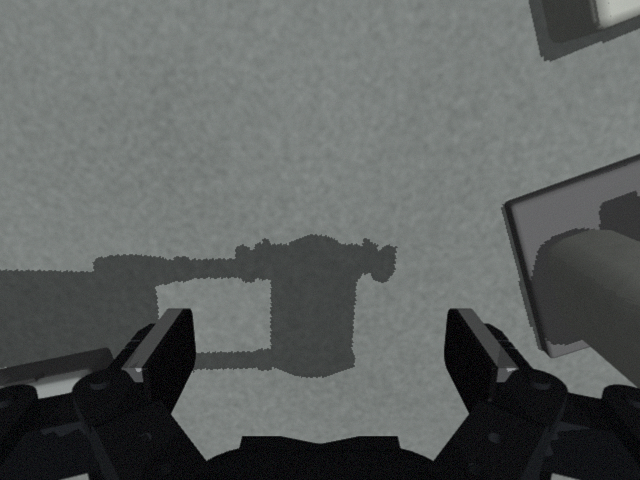

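Run:
```python
from h import *
a=load('top0')['pixels'][125:305,135:425,::-1]; cv2.imwrite('pics/t1.png',cv2.resize(a,None,fx=2.75,fy=2.75,interpolation=cv2.INTER_CUBIC))
a=load('side0')['pixels'][120:470,200:420,::-1]; cv2.imwrite('pics/s1.png',cv2.resize(a,None,fx=1.7,fy=1.7,interpolation=cv2.INTER_CUBIC))
a=load('side0')['pixels'][120:330,200:420,::-1]; cv2.imwrite('pics/s2.png',cv2.resize(a,None,fx=2.8,fy=2.8,interpolation=cv2.INTER_CUBIC))
```

```text
(no output)
```

View pics/t1.png

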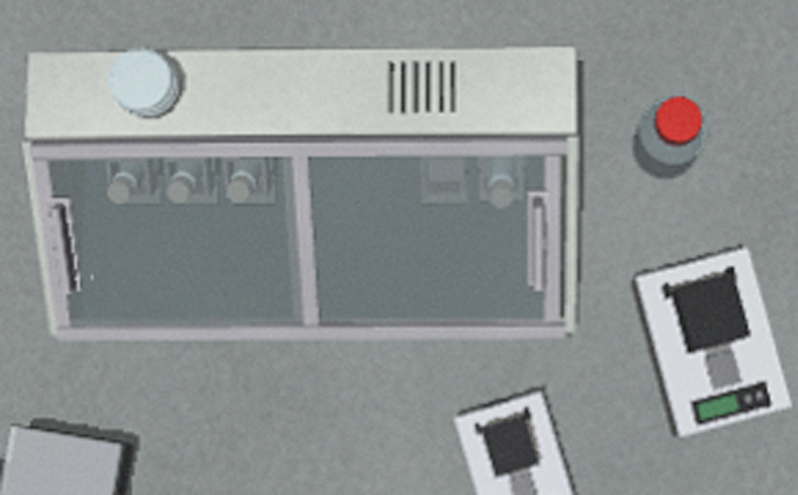

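View pics/s2.png

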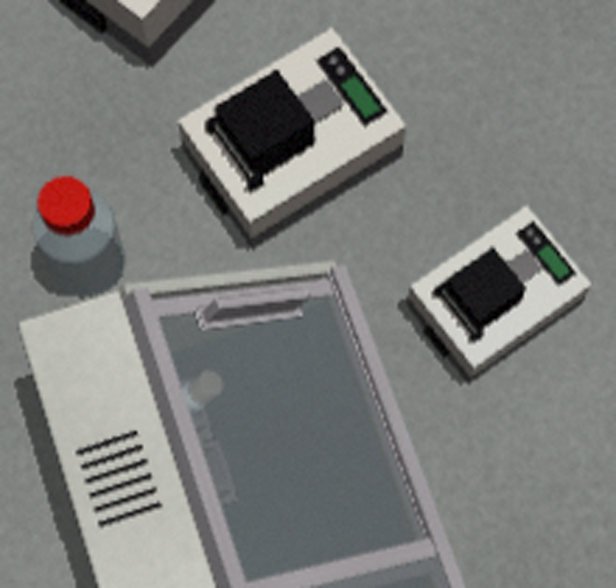

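Run:
```python
from h import *
T=load('top0');S=load('side0')
t=lambda u,v:(135+(u+.5)/2.75-.5,125+(v+.5)/2.75-.5)
s=lambda u,v:(200+(u+.5)/2.8-.5,120+(v+.5)/2.8-.5)
np.set_printoptions(precision=4,suppress=True)
print('deck corners top')
P=[onz(T,*t(*p),.183) for p in [(28,53),(575,48),(577,134),(25,138)]]
for p in P:print(p)
print(np.linalg.norm(P[0]-P[1]),np.linalg.norm(P[1]-P[2]))
print('side deck corners', onz(S,*s(20,323),.183),onz(S,*s(121,290),.183))
print('front lower corner z78', onz(T,*t(572,334),.078),onz(T,*t(55,338),.078))
# reader top z=.07
print('reader T')
Q=[onz(T,*t(*p),.07) for p in [(635,275),(745,247),(790,407),(678,437)]]
for p in Q:print(p)
print([np.linalg.norm(Q[i]-Q[(i+1)%4]) for i in range(4)], sum(Q)/4)
print('reader S')
Q=[onz(S,*s(*p),.07) for p in [(180,125),(333,30),(405,128),(252,224)]]
for p in Q:print(p)
print([np.linalg.norm(Q[i]-Q[(i+1)%4]) for i in range(4)], sum(Q)/4)
print('pad T',onz(T,*t(722,366),.083),'S',onz(S,*s(321,102),.083))
print('tri pad',tri(T,t(722,366),S,s(321,102)))
print('other vial top tri',tri(T,t(502,196),S,s(208,383)))
print('fin ends T/S', tri(T,t(539,194),S,s(207,317)),tri(T,t(539,289),S,s(302,302)))
```

```text
deck corners top
[0.7469 0.3284 0.183 ]
[ 0.757  -0.2082  0.183 ]
[ 0.6722 -0.2111  0.183 ]
[0.662  0.3269 0.183 ]
0.5366560268580222 0.08481009201620092
side deck corners [ 0.7572 -0.2067  0.183 ] [ 0.6726 -0.2087  0.183 ]
front lower corner z78 [ 0.486  -0.2126  0.078 ] [0.4731 0.3213 0.078 ]
reader T
[ 0.5486 -0.2771  0.07  ]
[ 0.5797 -0.391   0.07  ]
[ 0.4149 -0.4383  0.07  ]
[ 0.3826 -0.323   0.07  ]
[np.float64(0.11800537529810882), np.float64(0.17140010600918706), np.float64(0.11972319954537677), np.float64(0.17223709171323864)] [ 0.4814 -0.3573  0.07  ]
reader S
[ 0.5794 -0.3872  0.07  ]
[ 0.4168 -0.4363  0.07  ]
[ 0.3854 -0.3215  0.07  ]
[ 0.5458 -0.2747  0.07  ]
[np.float64(0.16986742298614457), np.float64(0.1189708941781925), np.float64(0.1670264929087276), np.float64(0.1173733424970299)] [ 0.4819 -0.3549  0.07  ]
pad T [ 0.4555 -0.3659  0.083 ] S [ 0.4522 -0.3638  0.083 ]
tri pad (array([ 0.4538, -0.3648,  0.0832]), np.float64(0.0038703428514176154))
other vial top tri (array([ 0.6257, -0.1391,  0.0912]), np.float64(0.001135811086947853))
fin ends T/S (array([ 0.6146, -0.1743,  0.1608]), np.float64(0.004949774296981118)) (array([ 0.5292, -0.178 ,  0.109 ]), np.float64(0.0010800013126408294))
```

Run:
```python
from h import *
s=bot.read_state(); R=cv2.Rodrigues(s['tcp_rot'])[0]; print(R.round(4))
print('jaw yaw',np.degrees(np.arctan2(R[1,2],R[0,2])))
c=load('wrist0');o=-np.array(c['R']).T@c['t'];print('cam in tool',R.T@(o-s['tool_pos']), (R.T@np.array(c['R']).T).round(3))
T=load('top0');S=load('side0')
def crop(c,x0,y0,x1,y1,f,n): cv2.imwrite(f'pics/{n}.png',cv2.resize(c['pixels'][y0:y1,x0:x1,::-1],None,fx=f,fy=f,interpolation=cv2.INTER_CUBIC))
crop(T,275,170,350,255,7,'t2'); crop(S,235,210,345,335,4.5,'s3')
```

```text
[[ 9.349e-01 -7.000e-04  3.549e-01]
 [-3.549e-01 -1.600e-03  9.349e-01]
 [-1.000e-04 -1.000e+00 -1.800e-03]]
jaw yaw 69.21443274802287
cam in tool [-0.07158479 -0.11579129 -0.000203  ] [[ 0.001  0.959  0.283]
 [-0.    -0.283  0.959]
 [ 1.    -0.001 -0.   ]]
```

View pics/t2.png

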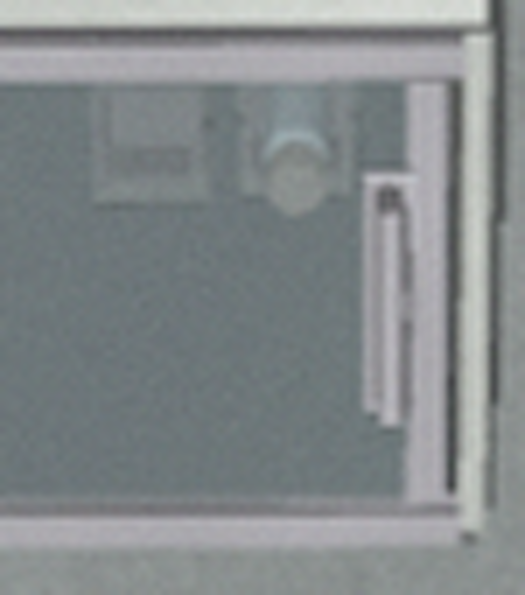

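View pics/s3.png

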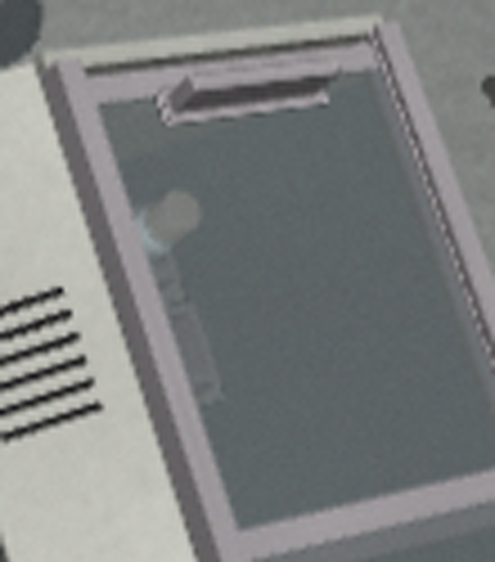

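```bash
python3 -m jog '[[20,-50,30,3,40],[45,-110,40,6,40],[70,-170,40,10,40],[95,-230,40,13,40],[120,-290,40,16,40],[145,-350,40,19,40],[170,-410,40,22,40],[195,-470,40,22,40],[220,-530,40,22,40],[245,-590,40,22,40]]'
```

```text
time: 1.4
tool_pos: [0.4759, 0.0605, 0.2963]
tcp_rot: [-1.57, -0.017, 0.016]
wrist_force: [0.8, 0.2, 0.2]
width: 0.469
```

```bash
cat >> h.py <<'E'
YAW=np.radians(1.2); C=np.array([.617,.058,0])
ex=np.array([np.cos(YAW),np.sin(YAW),0]); ey=np.array([-np.sin(YAW),np.cos(YAW),0]); ez=np.array([0,0,1.])
nrm=-.5*ex+.8660254*ez
def cw(x,y,z): return C+ex*x+ey*y+ez*z
def cab(X): d=np.array(X)-C; return np.array([d@ex,d@ey,d[2]])
np.set_printoptions(precision=4,suppress=True)
E
python3 - <<'E'
from h import *
T=load('top0');S=load('side0')
t=lambda u,v:(275+(u+.5)/7-.5,170+(v+.5)/7-.5)
s=lambda u,v:(235+(u+.5)/4.5-.5,210+(v+.5)/4.5-.5)
p0=cw(-.135,0,.078)
for n,uv,h in [('fin top hi',(389,190),.035),('fin top lo',(390,425),.035),('plate hi',(389,178),.006),('door right edge',(448,300),.005),('door right edge',(448,480),.005),('rail hi edge',(300,78),.016),('rail lo edge',(300,505),.016),('outer-rail top',(300,40),.016)]:
    print(n,cab(onplane(T,*t(*uv),p0+h*nrm,nrm)))
for n,uv,h in [('fin top hi',(185,85),.035),('fin top lo',(335,70),.035)]:
    print(n,cab(onplane(S,*s(*uv),p0+h*nrm,nrm)))
X,e=tri(T,t(297,188),S,s(180,212));print(cab(X),e)
# pocket lower mouth lip corners
for a,b in [((95,202),(222,402)),((210,202),None)]:
    if b: X,e=tri(T,t(*a),S,s(*b));print('lip',cab(X),e)
E
```

```text
fin top hi [-0.0136 -0.2317  0.1885]
fin top lo [-0.0975 -0.2322  0.14  ]
plate hi [-0.0045 -0.2321  0.1603]
door right edge [-0.0482 -0.2552  0.1339]
door right edge [-0.1154 -0.2559  0.0951]
rail hi edge [ 0.0287 -0.1985  0.191 ]
rail lo edge [-0.1255 -0.1971  0.1019]
outer-rail top [ 0.0418 -0.1986  0.1985]
fin top hi [-0.0159 -0.2303  0.1872]
fin top lo [-0.0941 -0.2281  0.1421]
[ 0.0034 -0.1965  0.09  ] 0.0009586689007813639
lip [ 0.0121 -0.1102  0.0032] 0.0020226369906526896
```

```bash
python3 -m jog '[[20,-54,0,0,18],[40,-108,-10,0,18],[60,-162,-30,0,18],[81,-216,-46,0,18],[81,-216,-46,0,18],[81,-216,-46,0,18],[81,-216,-46,0,18],[81,-216,-46,0,18],[81,-216,-46,0,18],[81,-216,-46,0,18]]'
python3 - <<'E'
from h import *
grab('wrist','w1');grab('top','tp1')
s=bot.read_state();print(s['tool_pos'],cab(s['tool_pos']),s['width'])
E
```

```text
time: 2.65
tool_pos: [0.5567, -0.153, 0.2506]
tcp_rot: [-1.571, -0.018, 0.017]
wrist_force: [0.2, 0.1, -0.4]
width: 0.205
[ 0.5566 -0.1533  0.2504] [-0.0648 -0.21    0.2504] 0.21232710750335396
```

View pics/w1.png

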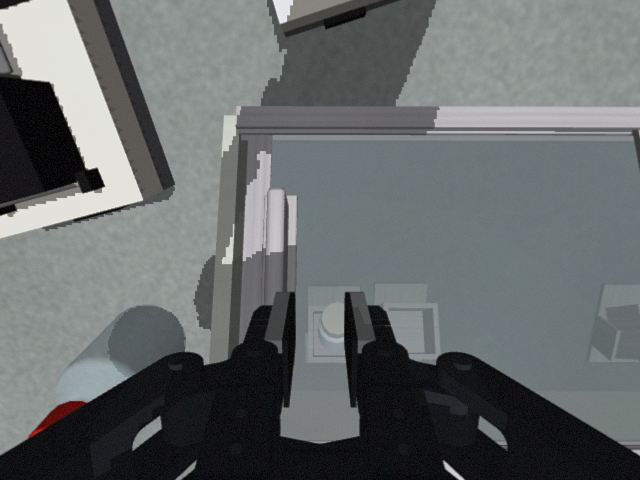

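View pics/tp1.png

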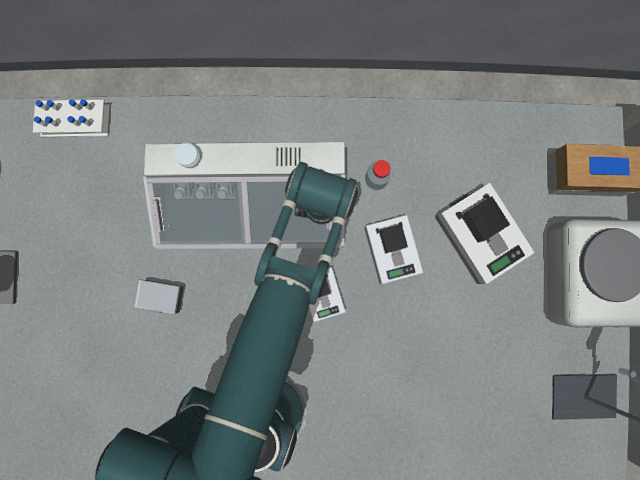

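Run:
```python
from h import *
W=load('w1');p0=cw(-.135,0,.078)
for uv in [(277,195),(276,240),(275,285)]: print(cab(onplane(W,*uv,p0+.035*nrm,nrm)))
print('door r edge?',cab(onplane(W,246,180,p0+.005*nrm,nrm)))
cv2.imwrite('pics/w1z.png',cv2.resize(W['pixels'][260:400,230:460,::-1],None,fx=3.4,fy=3.4,interpolation=cv2.INTER_CUBIC))
```

```text
[-0.0939 -0.2327  0.1422]
[-0.0725 -0.2326  0.1545]
[-0.0521 -0.2325  0.1663]
door r edge? [-0.0964 -0.2551  0.1061]
```

View pics/w1z.png

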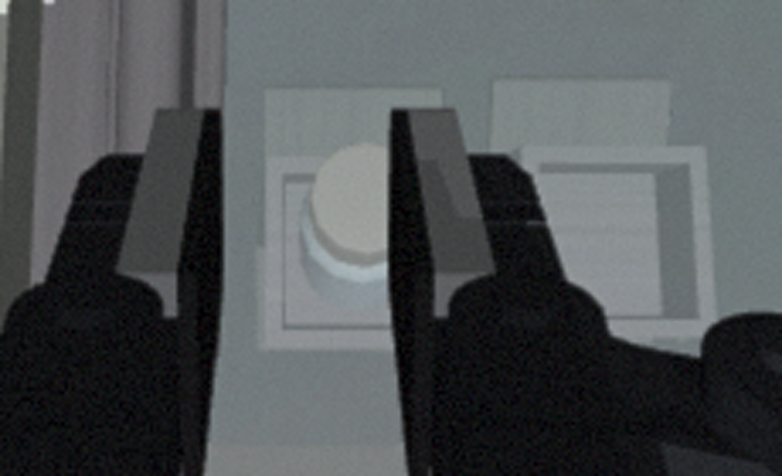

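```bash
python3 -m jog '[[9,-22,0,0,18],[9,-22,-20,0,18],[9,-22,-40,0,18],[9,-22,-60,0,18],[9,-22,-70,0,18],[9,-22,-76,0,18],[9,-22,-80,0,18],[9,-22,-83,0,18],[9,-22,-83,0,18],[9,-22,-83,0,18]]'
python3 - <<'E'
from h import *
grab('wrist','w2')
s=bot.read_state();print(s['tool_pos'],cab(s['tool_pos']),s['width'],s['wrist_force'])
E
```

```text
time: 4.0
tool_pos: [0.5659, -0.1756, 0.1678]
tcp_rot: [-1.571, -0.017, 0.016]
wrist_force: [0.0, 0.8, -0.1]
width: 0.213
[ 0.5659 -0.1756  0.1678] [-0.056  -0.2325  0.1678] 0.2057073451047822 [-0.0529 -0.9716 -0.4556]
```

View pics/w2.png

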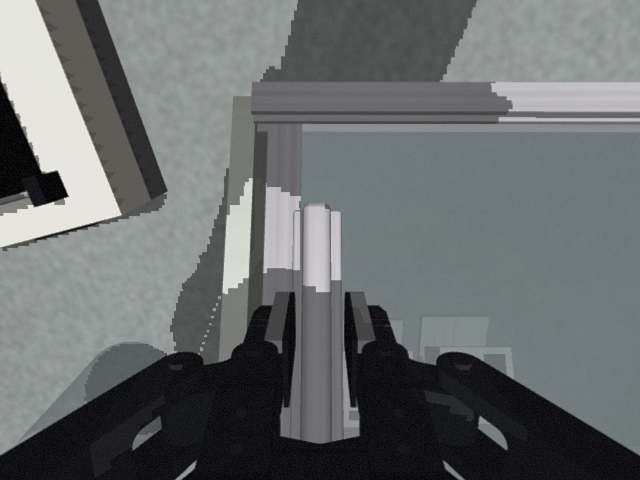

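```bash
python3 -m jog '[[0,15,0,0,18],[-1,40,0,0,18],[-1,67,0,0,18],[-2,94,0,0,18],[-2,120,0,0,18],[-3,145,0,0,18],[-3,165,0,0,18],[-4,178,0,0,18],[-4,186,0,0,18],[-4,190,0,0,18]]';python3 -m jog '[[0,1,0,0,18],[0,1,0,0,18],[0,2,0,0,18],[0,2,0,0,18],[0,2,0,0,18],[0,0,0,0,18],[0,0,20,0,18],[0,0,40,0,18],[0,0,60,0,18],[0,-30,110,0,18]]';  python3 - <<'E'
from h import *
grab('wrist','w3')
s=bot.read_state();print(s['tool_pos'],cab(s['tool_pos']),s['width'],s['wrist_force'])
E
```

```text
time: 5.3
tool_pos: [0.5618, 0.0115, 0.1676]
tcp_rot: [-1.578, -0.018, 0.018]
wrist_force: [1.0, -20.7, 2.2]
width: 0.21
time: 6.55
tool_pos: [0.5598, -0.0137, 0.2759]
tcp_rot: [-1.569, -0.014, 0.023]
wrist_force: [0.8, 0.5, 0.6]
width: 0.21
[ 0.5643 -0.0181  0.2861] [-0.0543 -0.0749  0.2861] 0.2109777905490432 [ 2.464  -2.9977  4.7612]
```

View pics/w3.png

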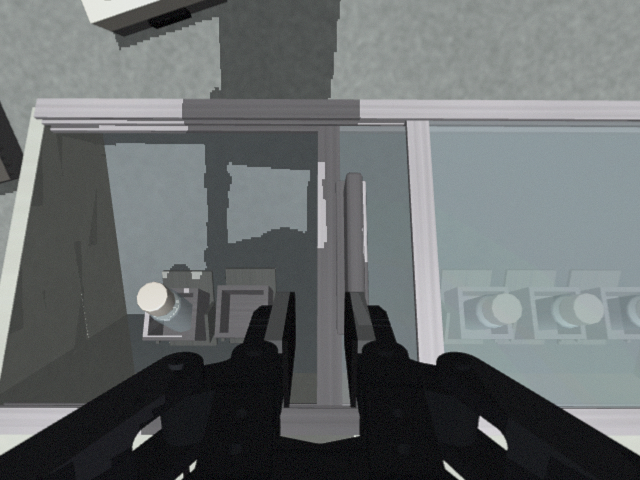

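```bash
python3 -m jog '[[0,-25,5,0,5],[-5,-60,10,0,5],[-10,-95,10,0,5],[-15,-120,10,0,5],[-20,-140,10,0,5],[-20,-150,10,0,5],[-20,-150,10,0,5],[-20,-150,10,0,5],[-20,-150,10,0,5],[-20,-150,10,0,5]]';  python3 - <<'E'
from h import *
W3=load('w3');p0=cw(-.135,0,.078)
for uv in [(354,185),(354,270)]: print('fin',cab(onplane(W3,*uv,p0+.035*nrm,nrm)))
W=grab('wrist','w4')
s=bot.read_state();print(s['tool_pos'],cab(s['tool_pos']),s['width'],s['wrist_force'])
cv2.imwrite('pics/w3z.png',cv2.resize(W3['pixels'][240:360,120:320,::-1],None,fx=4,fy=4,interpolation=cv2.INTER_CUBIC))
E
```

```text
time: 7.85
tool_pos: [0.5417, -0.1649, 0.2872]
tcp_rot: [-1.571, -0.017, 0.017]
wrist_force: [0.4, 0.4, 0.1]
width: 0.058
fin [-0.0901 -0.0502  0.1443]
fin [-0.0465 -0.0512  0.1695]
[ 0.5417 -0.1651  0.2873] [-0.0799 -0.2214  0.2873] 0.056077961294729334 [-0.7565  0.9961  0.7054]
```

View pics/w4.png

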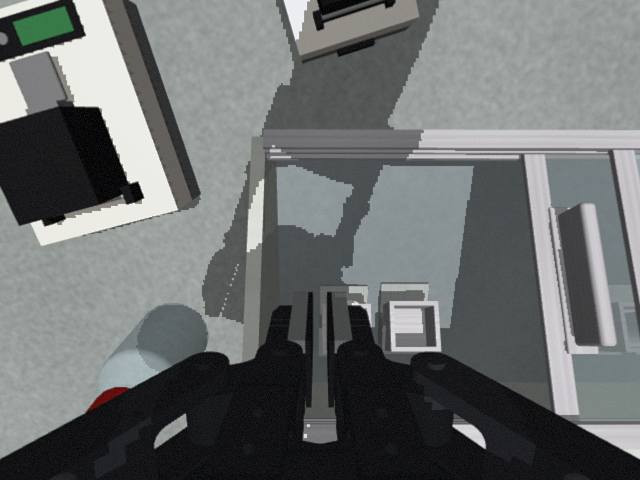

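View pics/w3z.png

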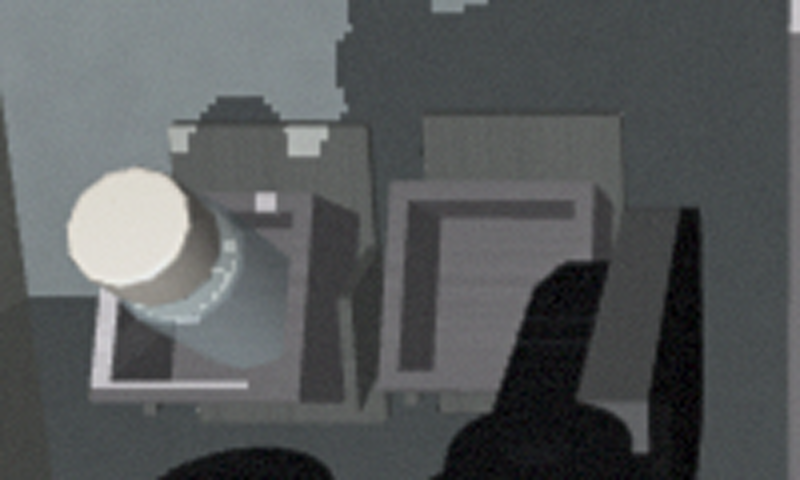

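Run:
```python
from h import *
W=load('w4');p0=cw(-.135,0,.078)
cv2.imwrite('pics/w4z.png',cv2.resize(W['pixels'][270:370,310:460,::-1],None,fx=5,fy=5,interpolation=cv2.INTER_CUBIC))
cv2.imwrite('pics/w4y.png',cv2.resize(W['pixels'][130:430,500:640,::-1],None,fx=2,fy=2,interpolation=cv2.INTER_CUBIC))
```

View pics/w4z.png

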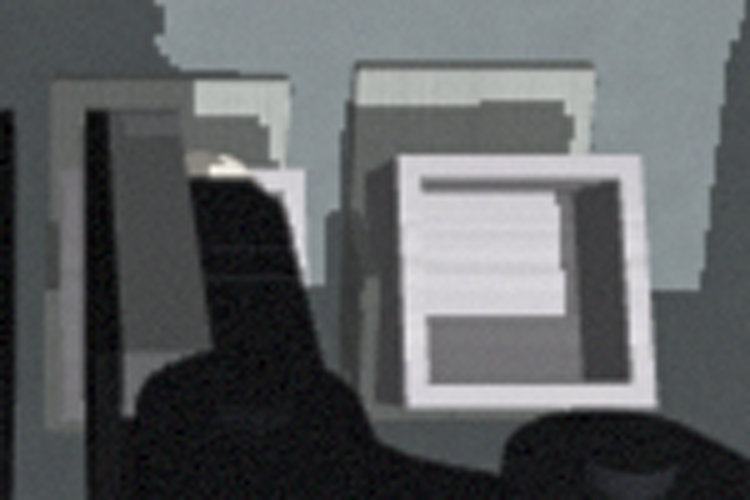

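View pics/w4y.png

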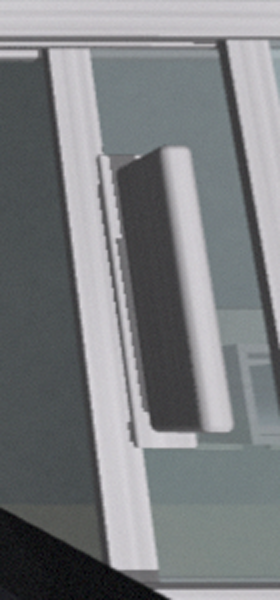

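Run:
```python
from h import *
W3=load('w3');W=load('w4');T=load('top0');S=load('side0');p0=cw(-.135,0,.078)
z3=lambda u,v:(120+(u+.5)/4-.5,240+(v+.5)/4-.5)
z4=lambda u,v:(310+(u+.5)/5-.5,270+(v+.5)/5-.5)
y4=lambda u,v:(500+(u+.5)/2-.5,130+(v+.5)/2-.5)
for a,b in [((390,182),(398,156)),((595,184),(640,156)),((380,392),(407,408)),((407,202),(420,180))]:
    X,e=tri(W3,z3(*a),W,z4(*b));print(cab(X),e)
for uv in [(48,60),(75,300),(107,565)]: print('door edge',cab(onplane(W,*y4(*uv),p0+.005*nrm,nrm)))
for uv in [(176,160),(215,420)]: print('fin',cab(onplane(W,*y4(*uv),p0+.035*nrm,nrm)))
for uv in [(220,50),(262,300)]: print('outer door edge',cab(onplane(W,*y4(*uv),p0+.013*nrm,nrm)))
# mouth scale: assume plane normal nrm, side 44 outer -> find depth d
o=[z4(398,156),z4(640,156),z4(657,408),z4(407,408)]
i=[z4(420,180),z4(620,180),z4(632,384),z4(430,384)]
for d in [.08,.085,.09,.095,.1,.105,.11]:
    P=[cab(onplane(W,*p,p0-d*nrm,nrm)) for p in o]; Q=[cab(onplane(W,*p,p0-d*nrm,nrm)) for p in i]
    print(d,[round(np.linalg.norm(P[k]-P[(k+1)%4])*1e3,1) for k in range(4)],[round(np.linalg.norm(Q[k]-Q[(k+1)%4])*1e3,1) for k in range(4)],sum(P)/4,sum(Q)/4)
```

```text
[ 0.0117 -0.1584  0.0514] 3.278524487301477e-05
[ 0.0125 -0.1143  0.0502] 0.0002861173510797974
[ 0.0507 -0.1583  0.0721] 2.1710693389065397e-05
[ 0.0156 -0.1546  0.0533] 3.062682139244098e-05
door edge [-0.1188 -0.0738  0.0931]
door edge [-0.0433 -0.0746  0.1367]
door edge [ 0.0292 -0.0745  0.1786]
fin [-0.093  -0.0529  0.1427]
fin [-0.0242 -0.0533  0.1824]
outer door edge [-0.123  -0.0168  0.0999]
outer door edge [-0.0464 -0.0172  0.1442]
0.08 [np.float64(41.9), np.float64(42.2), np.float64(42.1), np.float64(42.1)] [np.float64(34.5), np.float64(34.1), np.float64(34.1), np.float64(34.1)] [ 0.0231 -0.1402  0.0769] [ 0.0232 -0.1402  0.0769]
0.085 [np.float64(42.5), np.float64(42.7), np.float64(42.7), np.float64(42.7)] [np.float64(35.0), np.float64(34.6), np.float64(34.6), np.float64(34.6)] [ 0.0254 -0.1391  0.0725] [ 0.0255 -0.1391  0.0725]
0.09 [np.float64(43.0), np.float64(43.3), np.float64(43.3), np.float64(43.3)] [np.float64(35.5), np.float64(35.0), np.float64(35.0), np.float64(35.0)] [ 0.0278 -0.138   0.0681] [ 0.0279 -0.138   0.0681]
0.095 [np.float64(43.6), np.float64(43.9), np.float64(43.8), np.float64(43.9)] [np.float64(35.9), np.float64(35.5), np.float64(35.5), np.float64(35.5)] [ 0.0301 -0.1369  0.0637] [ 0.0302 -0.1369  0.0637]
0.1 [np.float64(44.2), np.float64(44.4), np.float64(44.4), np.float64(44.4)] [np.float64(36.4), np.float64(36.0), np.float64(36.0), np.float64(36.0)] [ 0.0325 -0.1358  0.0592] [ 0.0326 -0.1358  0.0593]
0.105 [np.float64(44.7), np.float64(45.0), np.float64(45.0), np.float64(45.0)] [np.float64(36.9), np.float64(36.4), np.float64(36.4), np.float64(36.4)] [ 0.0349 -0.1347  0.0548] [ 0.035  -0.1347  0.0549]
0.11 [np.float64(45.3), np.float64(45.6), np.float64(45.5), np.float64(45.6)] [np.float64(37.3), np.float64(36.9), np.float64(36.9), np.float64(36.9)] [ 0.0372 -0.1336  0.0504] [ 0.0373 -0.1336  0.0505]
```

Run:
```python
from h import *
W=load('w4');S=load('side0');T=load('top0')
print(onz(W,40,82,.083), 'pad front corners',onz(W,10,65,.083),onz(W,52,50,.083),onz(W,75,100,.083))
yw=np.radians(15.8);r=np.array([.4817,-.356,0]);rx=np.array([np.cos(yw),np.sin(yw),0]);ry=np.array([-rx[1],rx[0],0])
f=lambda x,y,z:r+rx*x+ry*y+ez*z
L={'pad':[(-55,-15,83),(-55,15,83),(-21,15,83),(-21,-15,83)],'hood':[(-5,-30,122),(-5,30,122),(61,30,122),(61,-30,122)],'top':[(-85,-60,70),(-85,60,70),(85,60,70),(85,-60,70)]}
for n,c,b in [('w4',W,(0,0,260,260)),('side0',S,(250,110,360,220)),('top0',T,(350,200,440,300))]:
    im=c['pixels'][:,:,::-1].copy()
    for k,v in L.items():
        cv2.polylines(im,[proj(c,[f(*np.array(q)/1e3) for q in v]).round().astype(int)],True,(0,0,255),1)
    x0,y0,x1,y1=b; cv2.imwrite(f'pics/ov_{n}.png',cv2.resize(im[y0:y1,x0:x1],(400,400*(y1-y0)//(x1-x0))))
a=[cv2.imread(f'pics/ov_{n}.png') for n in ('w4','side0')];a=[cv2.resize(i,(400,400)) for i in a];cv2.imwrite('pics/ov.png',np.hstack(a))
```

```text
[ 0.4535 -0.3656  0.083 ] pad front corners [ 0.4427 -0.3849  0.083 ] [ 0.4323 -0.3538  0.083 ] [ 0.4652 -0.3424  0.083 ]
```

View pics/ov.png

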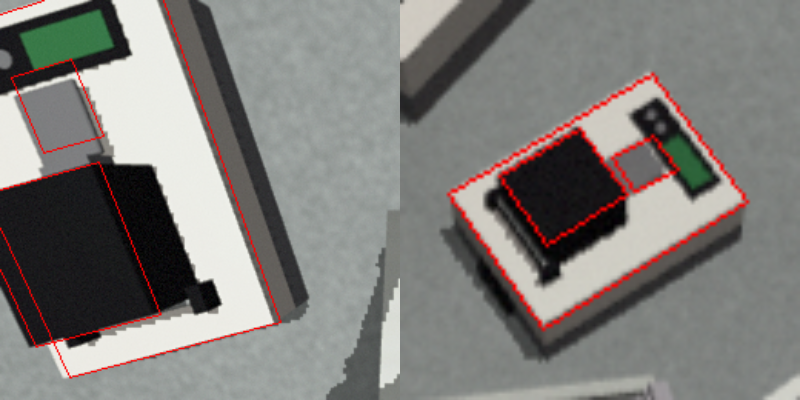

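```bash
python3 -m jog '[[-25,-50,0,0,0],[-50,-100,0,0,0],[-75,-150,-20,0,0],[-99,-201,-70,0,0],[-99,-201,-120,0,0],[-99,-201,-160,0,0],[-99,-201,-172,0,0],[-99,-201,-172,0,0],[-99,-201,-172,0,0],[-99,-201,-172,0,0]]';  python3 - <<'E'
from h import *
W=grab('wrist','w5');grab('side','s5')
s=bot.read_state();print(s['tool_pos'],s['width'],s['wrist_force'])
a=load('s5')['pixels'][100:240,200:400,::-1];cv2.imwrite('pics/s5z.png',cv2.resize(a,None,fx=3,fy=3,interpolation=cv2.INTER_CUBIC))
E
```

```text
time: 9.15
tool_pos: [0.4441, -0.3674, 0.1176]
tcp_rot: [-1.574, -0.019, 0.015]
wrist_force: [-0.3, -0.5, 0.9]
width: 0.003
[ 0.4435 -0.367   0.1169] -0.0013081886047343315 [-0.4145 -0.104  -0.3623]
```

View pics/w5.png

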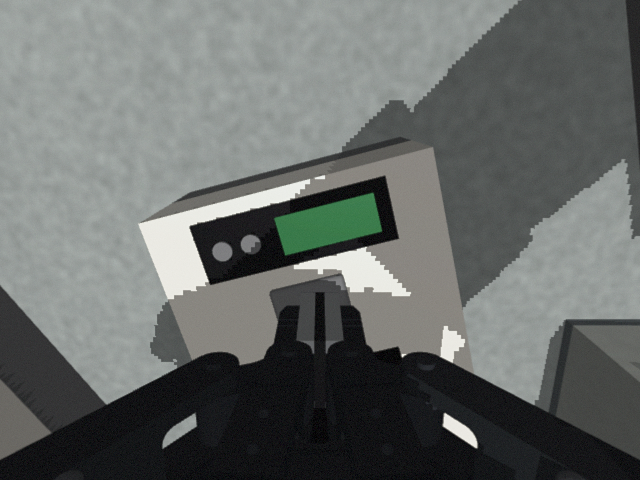

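View pics/s5z.png

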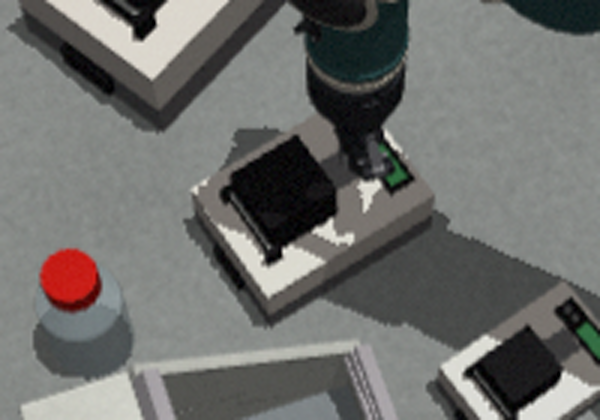

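```bash
python3 -m jog '[[0,0,-5,0,0],[0,0,-9,0,0],[0,0,-12,0,0],[0,0,-15,0,0],[0,0,-17,0,0],[0,0,-17,0,0],[0,0,-10,0,0],[0,0,5,0,0],[-5,0,30,0,10],[-10,0,60,0,20]]';  python3 - <<'E'
from h import *
grab('side','s6')
s=bot.read_state();print(s['tool_pos'],s['width'],s['wrist_force'])
a=load('s6')['pixels'][100:240,200:400,::-1];cv2.imwrite('pics/s6z.png',cv2.resize(a,None,fx=3,fy=3,interpolation=cv2.INTER_CUBIC))
E
```

```text
time: 10.5
tool_pos: [0.4322, -0.3659, 0.1753]
tcp_rot: [-1.569, -0.016, 0.018]
wrist_force: [-0.3, -0.1, -0.0]
width: 0.232
[ 0.4338 -0.3679  0.1803] 0.23040606061498584 [ 1.161  -1.2487  2.4151]
```

View pics/s6z.png

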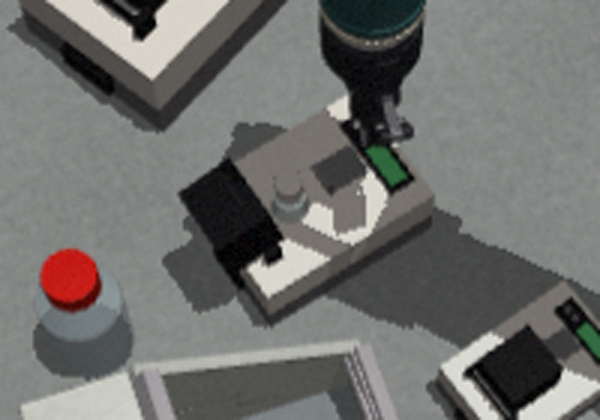

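```bash
python3 -m jog '[[0,0,40,0,40],[10,5,60,0,40],[30,10,60,0,40],[50,17,60,0,40],[62,17,55,0,40],[62,17,50,0,40],[62,17,50,0,40],[62,17,50,0,40],[62,17,50,0,40],[62,17,50,0,40]]';  python3 - <<'E'
from h import *
W=grab('wrist','w7');
s=bot.read_state();print(s['tool_pos'],s['width'],s['wrist_force'])
S=load('s6')
cv2.imwrite('pics/w7z.png',cv2.resize(W['pixels'][200:480,160:480,::-1],None,fx=2,fy=2,interpolation=cv2.INTER_CUBIC))
cv2.imwrite('pics/s6y.png',cv2.resize(S['pixels'][140:190,270:330,::-1],None,fx=10,fy=10,interpolation=cv2.INTER_CUBIC))
E
```

```text
time: 11.8
tool_pos: [0.4945, -0.3498, 0.2257]
tcp_rot: [-1.571, -0.017, 0.016]
wrist_force: [0.2, 0.3, 0.0]
width: 0.471
[ 0.4945 -0.3497  0.2256] 0.4660560371775861 [-0.4606 -0.3893  0.9109]
```

View pics/w7z.png

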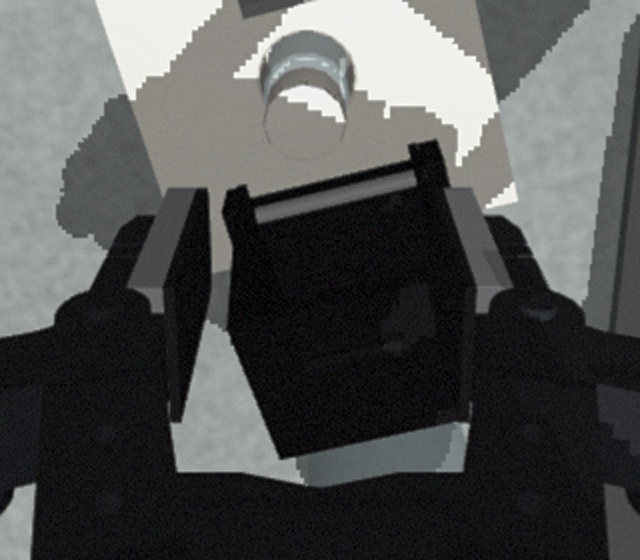

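View pics/s6y.png

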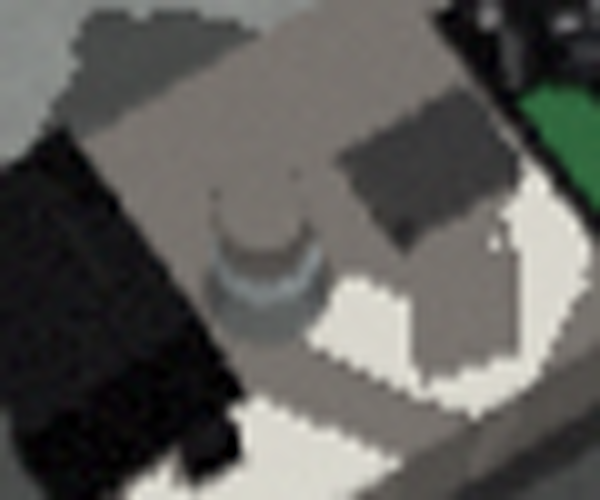

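Run:
```python
from h import *
W=load('w7');S=load('s6')
g=lambda u,v:(160+(u+.5)/2-.5,200+(v+.5)/2-.5)
print(onz(W,*g(307,122),.116),'diam',np.linalg.norm(onz(W,*g(265,122),.116)-onz(W,*g(349,122),.116)))
print(onz(S,270+258/10,140+205/10,.116))
print('tips: left front/back tip', proj(W,bot.read_state()['tool_pos']))
R=cv2.Rodrigues(bot.read_state()['tcp_rot'])[0];c0=bot.read_state()['tool_pos']
# finger tip corner pixels: w7z (165-208,188) left ; known width 22 along tool x ; estimate tip depth assuming y-tool d
for uv in [(208,188),(183,420),(446,188)]:
    o,d=ray(W,*g(*uv)); ot=R.T@(o-c0);dt=R.T@d
    for tipd in (.025,.022,.018,.012): 
        print(uv,tipd,ot+dt*(tipd-ot[1])/dt[1])
```

```text
[ 0.5031 -0.3533  0.116 ] diam 0.023649271216193656
[ 0.5045 -0.3513  0.116 ]
tips: left front/back tip [[320.3394 353.5348]]
(208, 188) 0.025 [-0.009   0.025  -0.0203]
(208, 188) 0.022 [-0.0103  0.022  -0.0199]
(208, 188) 0.018 [-0.0121  0.018  -0.0193]
(208, 188) 0.012 [-0.0148  0.012  -0.0185]
(183, 420) 0.025 [ 0.0405  0.025  -0.0271]
(183, 420) 0.022 [ 0.0381  0.022  -0.0266]
(183, 420) 0.018 [ 0.035   0.018  -0.0258]
(183, 420) 0.012 [ 0.0302  0.012  -0.0247]
(446, 188) 0.025 [-0.009   0.025   0.0225]
(446, 188) 0.022 [-0.0103  0.022   0.0221]
(446, 188) 0.018 [-0.0121  0.018   0.0214]
(446, 188) 0.012 [-0.0147  0.012   0.0204]
```

```bash
python3 -m jog '[[0,-3,-20,0,40],[0,-3,-45,0,40],[0,-3,-70,0,40],[0,-3,-85,0,40],[0,-3,-94,0,40],[0,-3,-98,0,40],[0,-3,-98,0,40],[0,-3,-98,0,20],[0,-3,-98,0,15],[0,-3,-98,0,15]]' 30;  python3 - <<'E'
from h import *
W=grab('wrist','w8');
s=bot.read_state();print(s['tool_pos'],s['width']*85.4,s['wrist_force'])
cv2.imwrite('pics/w8z.png',cv2.resize(W['pixels'][200:480,160:480,::-1],None,fx=2,fy=2,interpolation=cv2.INTER_CUBIC))
E
```

```text
time: 13.1
tool_pos: [0.4952, -0.353, 0.1283]
tcp_rot: [-1.572, -0.018, 0.015]
wrist_force: [-0.6, -0.5, 3.2]
width: 0.261
[ 0.4952 -0.353   0.1283] 22.282275637320637 [-0.2893 -0.2448  4.1226]
```

View pics/w8z.png

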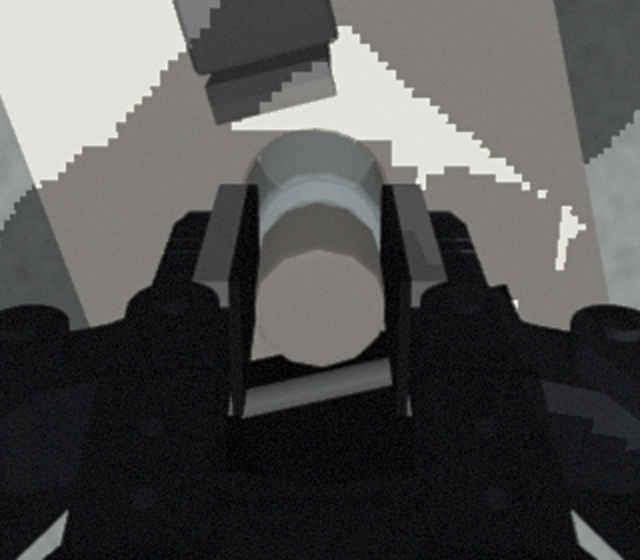

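```bash
python3 -m jog '[[0,0,7,0,15],[0,0,15,0,15],[0,0,22,0,15],[-5,0,22,0,15],[-12,0,23,0,15],[-20,0,23,0,15],[-28,-1,22,0,15],[-36,-1,20,0,15],[-43,-1,18,0,15],[-43,-1,18,0,15]]' 30;  python3 - <<'E'
from h import *
W=grab('wrist','w9');S=grab('side','s9')
s=bot.read_state();print(s['tool_pos'],s['width']*85.4,s['wrist_force'])
a=cv2.resize(W['pixels'][200:480,160:480,::-1],(640,560),interpolation=cv2.INTER_CUBIC)
cv2.imwrite('pics/w9z.png',a)
cv2.imwrite('pics/s9z.png',cv2.resize(S['pixels'][100:220,230:390,::-1],None,fx=4,fy=4,interpolation=cv2.INTER_CUBIC))
E
```

```text
time: 14.4
tool_pos: [0.4505, -0.3532, 0.1447]
tcp_rot: [-1.57, -0.015, 0.017]
wrist_force: [0.1, 0.4, 0.8]
width: 0.175
[ 0.4515 -0.3535  0.1452] 14.836741866914656 [ 0.3442 -0.6931 -0.1257]
```

View pics/w9z.png

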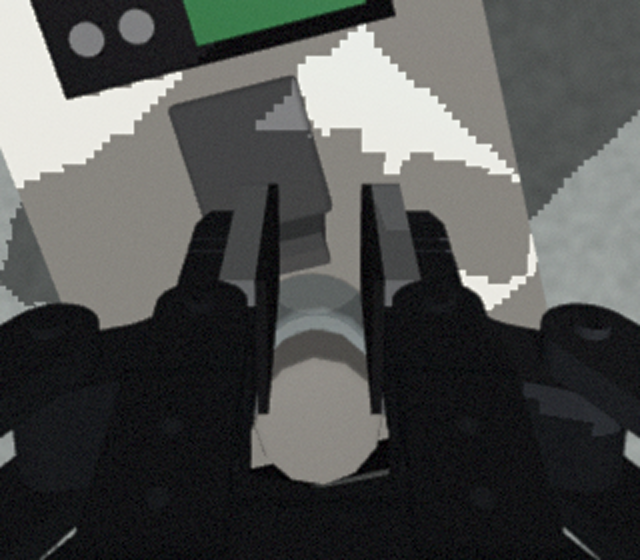

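View pics/s9z.png

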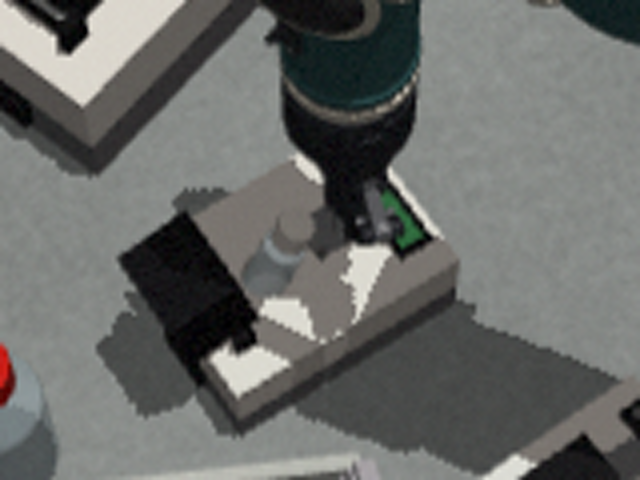

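Run:
```python
from h import *
g=lambda u,v:(160+(u+.5)/2-.5,200+(v+.5)/2-.5)
W8=load('w8');W9=load('w9');S9=load('s9')
p=onz(W8,*g(320,308),.116);print('w8 stopper',p,p-np.array([.4952,-.353,.1283]))
X,e=tri(W9,g(319,420),S9,(230+(297+.5)/4-.5,100+(228+.5)/4-.5));print('now stopper top',X,e)
for z in (.11,.116,.125,.135): print(z,onz(W9,*g(319,420),z),onz(S9,230+(297+.5)/4-.5,100+(228+.5)/4-.5,z))
d1=np.linalg.norm(onz(W9,*g(262,420),.116)-onz(W9,*g(378,420),.116));print(d1)
```

```text
w8 stopper [ 0.503 -0.353  0.116] [ 0.0078  0.     -0.0123]
now stopper top [ 0.4844 -0.3516  0.1268] 0.0028734927715466517
0.11 [ 0.4987 -0.3525  0.11  ] [ 0.4815 -0.358   0.11  ]
0.116 [ 0.494  -0.3526  0.116 ] [ 0.4823 -0.3552  0.116 ]
0.125 [ 0.4868 -0.3527  0.125 ] [ 0.4835 -0.351   0.125 ]
0.135 [ 0.4789 -0.3529  0.135 ] [ 0.4849 -0.3464  0.135 ]
0.023402838651057002
```

```bash
python3 -m jog '[[-3,0,0,0,15],[-6,0,10,0,15],[-6,0,35,0,15],[-6,0,65,0,30],[-6,0,90,0,40],[-6,0,90,0,40],[-6,0,90,0,40],[-6,0,90,0,40],[-6,0,90,0,40],[-6,0,90,0,40]]' 30;  python3 - <<'E'
from h import *
W=grab('wrist','w10');S=grab('side','s10')
s=bot.read_state();print(s['tool_pos'],s['width']*85.4,s['wrist_force'])
cv2.imwrite('pics/w10z.png',cv2.resize(W['pixels'][200:360,220:420,::-1],None,fx=3.5,fy=3.5,interpolation=cv2.INTER_CUBIC))
cv2.imwrite('pics/s10z.png',cv2.resize(S['pixels'][130:200,260:340,::-1],None,fx=8,fy=8,interpolation=cv2.INTER_CUBIC))
E
```

```text
time: 15.75
tool_pos: [0.4454, -0.3533, 0.2345]
tcp_rot: [-1.57, -0.016, 0.017]
wrist_force: [-0.1, 0.7, -0.3]
width: 0.471
[ 0.4455 -0.3534  0.2349] 39.65121585942805 [-0.8352 -0.4415 -0.0249]
```

View pics/w10z.png

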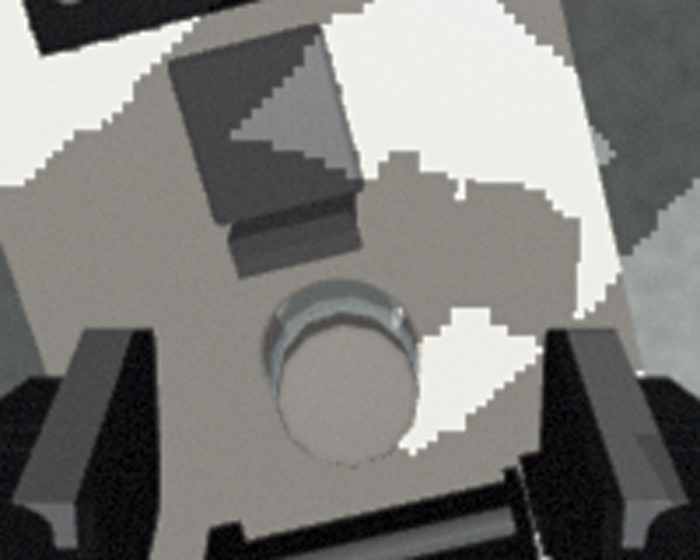

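View pics/s10z.png

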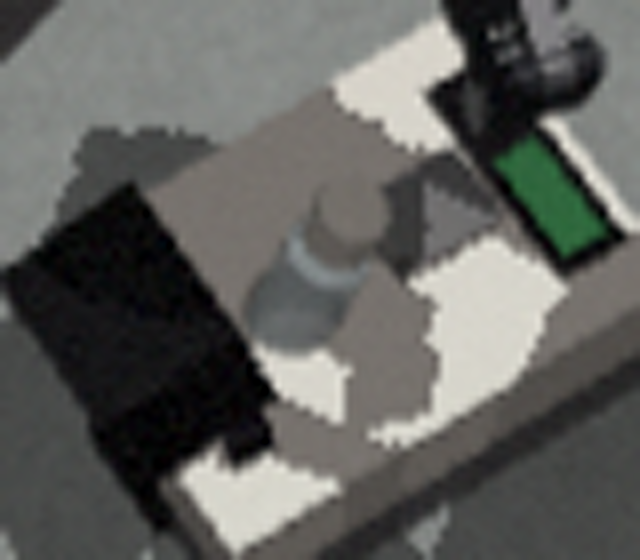

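Run:
```python
from h import *
W=load('w10');S=load('s10')
a=(220+(347.5)/3.5-.5,200+(397)/3.5-.5);b=(260+(355.5)/8-.5,130+(212)/8-.5)
X,e=tri(W,a,S,b);print(X,e)
for z in (.105,.115,.125): print(onz(W,*a,z),onz(S,*b,z))
# stopper bottom ring / glass shoulder axis points side
b2=(260+(300)/8-.5,130+(305)/8-.5); print('glass low',[onz(S,*b2,z) for z in (.07,.08)])
```

```text
[ 0.4839 -0.3522  0.1279] 0.0021174524275420735
[ 0.496  -0.3528  0.105 ] [ 0.4802 -0.3619  0.105 ]
[ 0.491  -0.3529  0.115 ] [ 0.4815 -0.3572  0.115 ]
[ 0.486 -0.353  0.125] [ 0.4829 -0.3526  0.125 ]
glass low [array([ 0.5021, -0.3526,  0.07  ]), array([ 0.5032, -0.3481,  0.08  ])]
```

```bash
python3 -m jog '[[20,1,-20,0,40],[37,1,-45,0,40],[37,1,-70,0,40],[37,1,-90,0,40],[37,1,-101,0,40],[37,1,-106,0,40],[37,1,-106,0,40],[37,1,-106,0,20],[37,1,-106,0,15],[37,1,-106,0,15]]' 40;  python3 - <<'E'
from h import *
W=grab('wrist','w11');
s=bot.read_state();print(s['tool_pos'],s['width']*85.4,s['wrist_force'])
cv2.imwrite('pics/w11z.png',cv2.resize(W['pixels'][200:480,160:480,::-1],None,fx=2,fy=2,interpolation=cv2.INTER_CUBIC))
E
```

```text
time: 17.1
tool_pos: [0.4831, -0.3532, 0.1303]
tcp_rot: [-1.572, -0.018, 0.016]
wrist_force: [0.0, -1.2, 1.8]
width: 0.269
[ 0.4831 -0.3532  0.1303] 22.574392416588054 [ 0.0214 -0.0752  1.7891]
```

View pics/w11z.png

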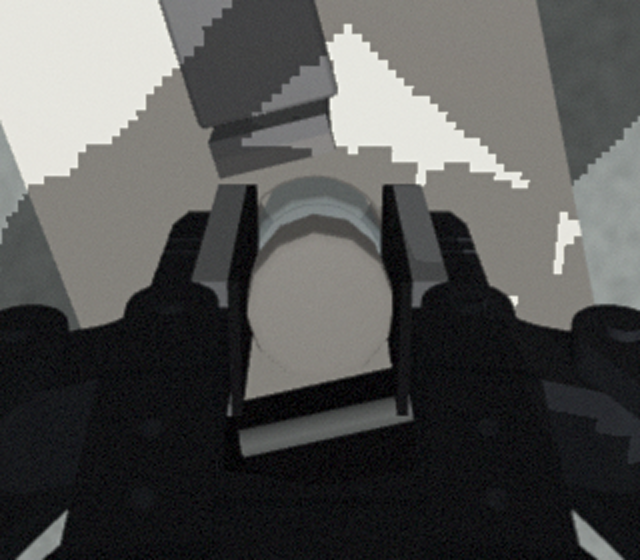

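```bash
python3 -m jog '[[-1,0,2,0,15],[-2,0,4,0,15],[-5,0,4,0,15],[-8,0,4,0,15],[-11,0,3,0,15],[-14,0,3,0,15],[-17,0,2,0,15],[-20,0,2,0,15],[-22,0,1,0,15],[-22,0,1,0,15]]' 40;  python3 - <<'E'
from h import *
W=grab('wrist','w12');S=grab('side','s12')
s=bot.read_state();print(s['tool_pos'],s['width']*85.4,s['wrist_force'])
cv2.imwrite('pics/w12z.png',cv2.resize(W['pixels'][200:480,160:480,::-1],None,fx=2,fy=2,interpolation=cv2.INTER_CUBIC))
cv2.imwrite('pics/s12z.png',cv2.resize(S['pixels'][130:200,260:340,::-1],None,fx=8,fy=8,interpolation=cv2.INTER_CUBIC))
E
```

```text
time: 18.4
tool_pos: [0.4604, -0.3527, 0.1306]
tcp_rot: [-1.571, -0.016, 0.017]
wrist_force: [2.2, -1.3, 2.6]
width: 0.261
[ 0.4605 -0.3527  0.1306] 22.84222419539259 [ 2.4668 -2.3092  3.2983]
```

View pics/w12z.png

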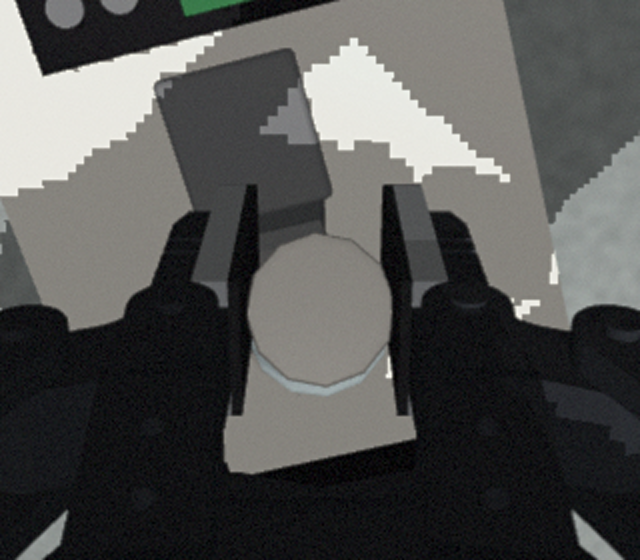

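View pics/s12z.png

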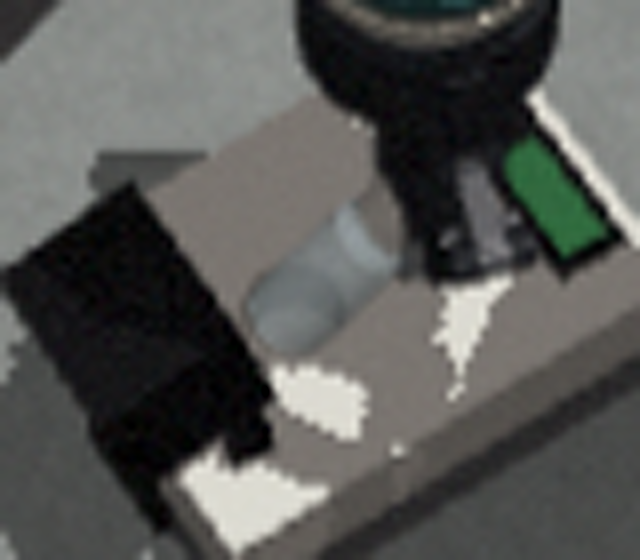

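```bash
python3 -m jog '[[0,0,15,0,15],[0,0,45,0,15],[0,5,90,0,15],[20,40,130,0,15],[45,85,165,0,15],[70,135,170,0,15],[90,185,170,0,15],[105,230,170,0,15],[110,260,170,0,15],[115,274,170,0,15]]' 40; python3 -m jog '[[0,0,0,0,15],[0,0,0,0,15],[0,0,0,0,15],[0,0,0,0,15],[0,0,0,0,15],[0,0,0,0,15],[0,0,0,0,15],[0,0,0,0,15],[0,0,0,0,15],[0,0,0,0,15]]'
python3 - <<'E'
from h import *
W=grab('wrist','w13');S=grab('side','s13');T=grab('top','t13')
s=bot.read_state();print(s['tool_pos'],s['width']*85.4,s['wrist_force'])
cv2.imwrite('pics/w13z.png',cv2.resize(W['pixels'][200:480,120:520,::-1],None,fx=2,fy=2,interpolation=cv2.INTER_CUBIC))
a=proj(S,s['tool_pos'])[0].astype(int)
cv2.imwrite('pics/s13z.png',cv2.resize(S['pixels'][a[1]-60:a[1]+80,a[0]-100:a[0]+100,::-1],None,fx=4,fy=4,interpolation=cv2.INTER_CUBIC));print(a)
E
```

```text
time: 19.75
tool_pos: [0.5743, -0.0768, 0.2997]
tcp_rot: [-1.57, -0.015, 0.021]
wrist_force: [0.5, 0.2, 0.5]
width: 0.267
time: 21.0
tool_pos: [0.5756, -0.0785, 0.3003]
tcp_rot: [-1.571, -0.017, 0.017]
wrist_force: [0.1, 0.0, -1.5]
width: 0.267
[ 0.5756 -0.0785  0.3003] 22.704158320324307 [-0.4945 -0.1364 -1.2505]
[300 248]
```

View pics/w13z.png

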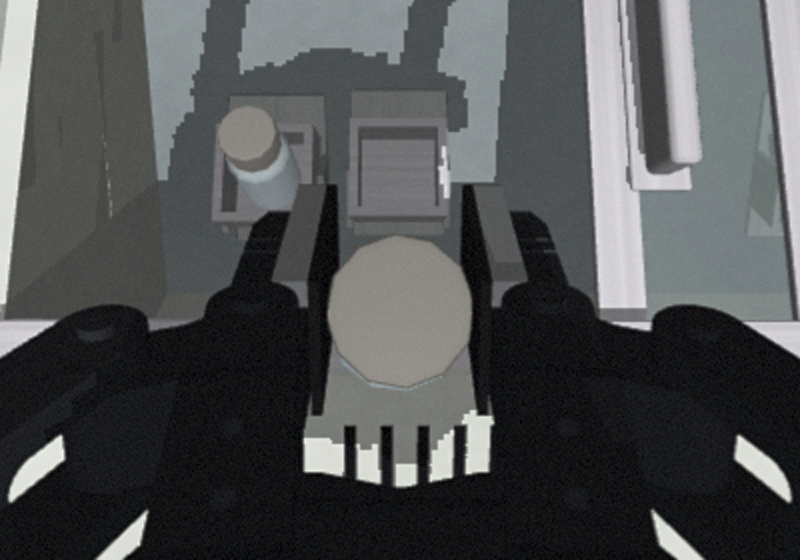

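View pics/s13z.png

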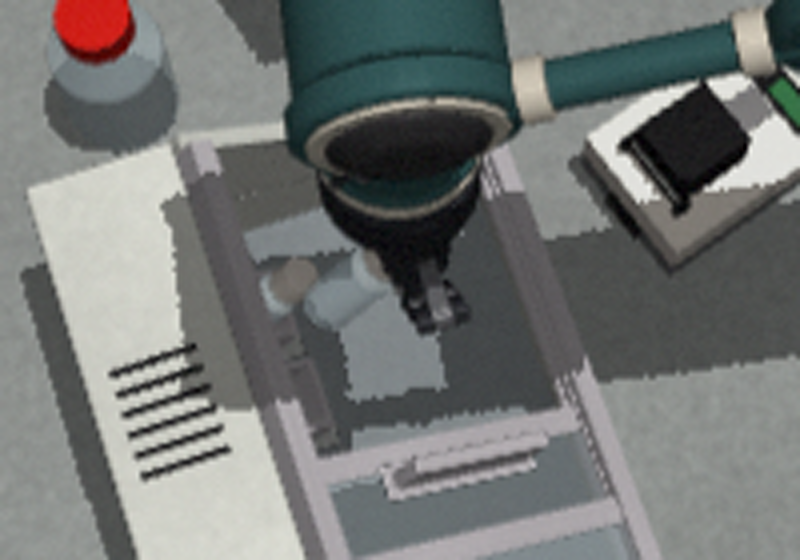

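Run:
```python
from h import *
W=load('w13');S=load('s13');s=bot.read_state();tcp=s['tool_pos']
g=lambda u,v:(120+(u+.5)/2-.5,200+(v+.5)/2-.5)
for wpx in (141,143,145):
    dep=W['fx']*.024/(wpx/2)
    o,d=ray(W,*g(400,311)); ax=np.array(W['R'])[2]
    X=o+d*dep/(d@ax); print('top',X,X-tcp)
a,b=[300-100,248-60]
q=lambda u,v:(a+(u+.5)/4-.5,b+(v+.5)/4-.5)
for nm,uv in [('base c',(327,308)),('base extreme',(312,318)),('glass/stopper joint',(362,272)),('stopper l',(357,256)),('glass low edge',(345,328)),('glass hi edge',(310,292))]:
    P=onplane(S,*q(*uv),X,np.array([0,1.,0])); print(nm,P-tcp)
# holder mouth in w13
p0=cw(-.135,0,.078)
for uv in [(350,117),(450,117),(447,222),(352,222)]: print(cab(onplane(W,*g(*uv),p0-.0975*nrm,nrm)))
print('cab yaw: tool',cv2.Rodrigues(s['tcp_rot'])[0][:,2])
```

```text
top [ 0.5833 -0.0784  0.2889] [ 0.0077  0.0001 -0.0114]
top [ 0.5822 -0.0784  0.2907] [ 0.0066  0.     -0.0096]
top [ 0.5811 -0.0784  0.2924] [ 0.0055  0.     -0.0078]
base c [ 0.044   0.     -0.0765]
base extreme [ 0.053   0.     -0.0869]
glass/stopper joint [ 0.0228  0.     -0.0297]
stopper l [0.0243 0.     0.001 ]
glass low edge [ 0.0362  0.     -0.1279]
glass hi edge [ 0.0512  0.     -0.0368]
[ 0.0118 -0.1583  0.0502]
[ 0.0118 -0.1127  0.0502]
[ 0.0527 -0.1147  0.0738]
[ 0.0527 -0.1568  0.0738]
cab yaw: tool [-0.0212  0.9998  0.    ]
```

```bash
python3 -m jog '[[0,-2,-30,0,15],[0,-2,-70,0,15],[0,-2,-100,0,15],[2,-2,-110,0,15],[9,-2,-122,0,15],[16,-2,-134,0,15],[22,-2,-145,0,15],[26,-1,-152,0,15],[26,-1,-152,0,15],[26,-1,-152,0,15]]' 40
python3 - <<'E'
from h import *
W=grab('wrist','w14');S=grab('side','s14')
s=bot.read_state();print(s['tool_pos'],cab(s['tool_pos']),s['width']*85.4,s['wrist_force'])
cv2.imwrite('pics/w14z.png',cv2.resize(W['pixels'][200:480,120:520,::-1],None,fx=2,fy=2,interpolation=cv2.INTER_CUBIC))
a=proj(S,s['tool_pos'])[0].astype(int)
cv2.imwrite('pics/s14z.png',cv2.resize(S['pixels'][a[1]-60:a[1]+80,a[0]-100:a[0]+100,::-1],None,fx=4,fy=4,interpolation=cv2.INTER_CUBIC));print(a)
E
```

```text
time: 22.4
tool_pos: [0.6018, -0.0795, 0.1486]
tcp_rot: [-1.571, -0.017, 0.016]
wrist_force: [-0.3, 0.1, -0.3]
width: 0.27
[ 0.6018 -0.0795  0.1488] [-0.0181 -0.1372  0.1488] 22.642695510001833 [ 0.0589 -0.0482 -0.7203]
[290 270]
```

View pics/w14z.png

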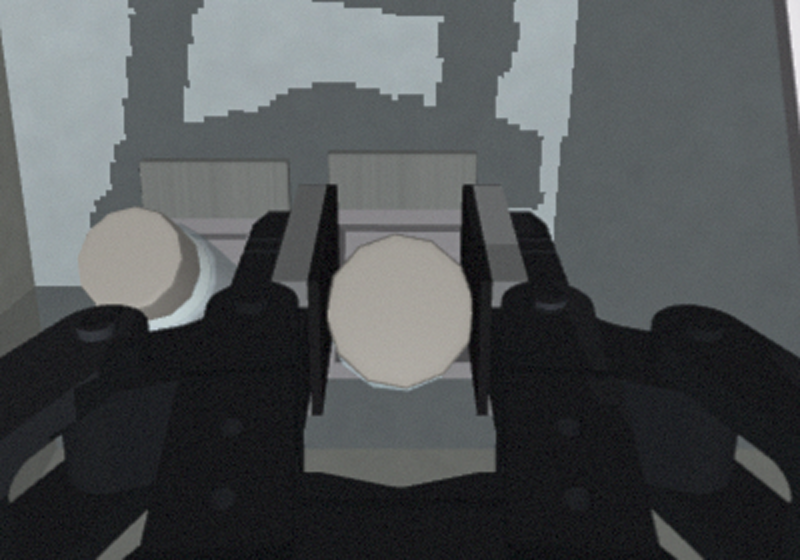

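View pics/s14z.png

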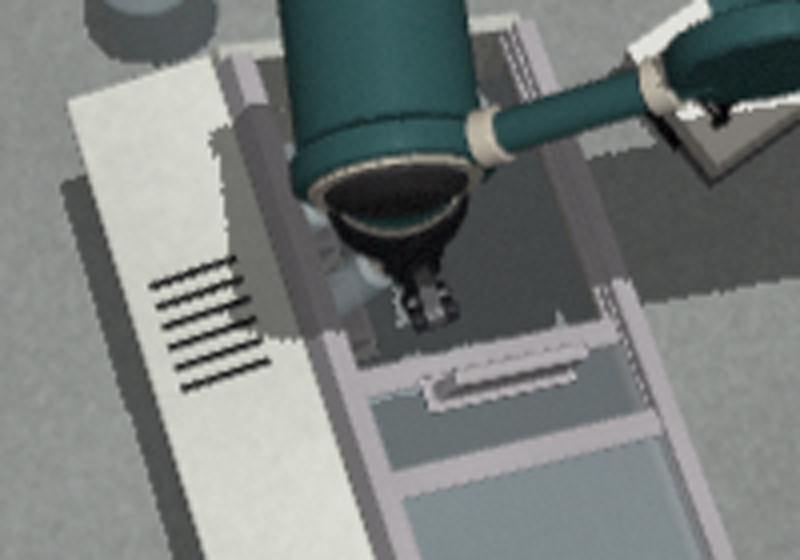

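```bash
python3 -m jog '[[2,0,-4,0,15],[4,0,-7,0,15],[6,0,-11,0,15],[8,0,-14,0,15],[10,0,-17,0,15],[12,0,-20,0,15],[13,0,-23,0,15],[14,0,-25,0,15],[15,0,-27,0,15],[15,0,-27,0,15]]' 40
python3 - <<'E'
from h import *
W=grab('wrist','w15');S=grab('side','s15')
s=bot.read_state();print(s['tool_pos'],cab(s['tool_pos']),s['width']*85.4,s['wrist_force'],s['torque'])
cv2.imwrite('pics/w15z.png',cv2.resize(W['pixels'][200:480,120:520,::-1],None,fx=2,fy=2,interpolation=cv2.INTER_CUBIC))
E
```

```text
time: 23.75
tool_pos: [0.6093, -0.08, 0.122]
tcp_rot: [-1.571, -0.004, 0.03]
wrist_force: [-25.8, -0.5, 22.2]
width: 0.266
[ 0.6093 -0.08    0.122 ] [-0.0105 -0.1378  0.122 ] 22.609862759710683 [-25.6492  -1.0875  22.2437] [-0.342   3.8479 -0.0567]
```

View pics/w15z.png

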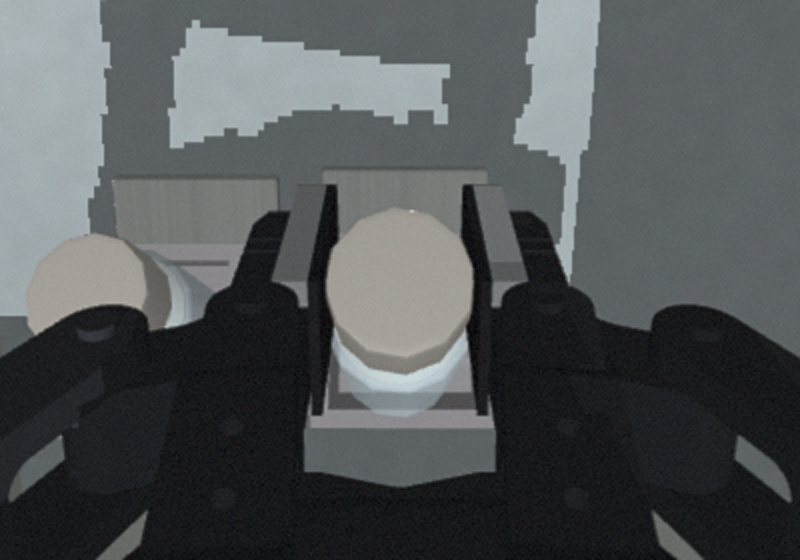

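Run:
```python
from h import *
W=load('w15');S=load('s15');s=bot.read_state();tcp=s['tool_pos']
g=lambda u,v:(120+(u+.5)/2-.5,200+(v+.5)/2-.5)
for wpx in (144,146):
    dep=W['fx']*.024/(wpx/2)
    o,d=ray(W,*g(400,282)); ax=np.array(W['R'])[2]
    X=o+d*dep/(d@ax); print('top',X,X-tcp,cab(X))
W0=load('w13')
a=proj(S,tcp)[0].astype(int)
cv2.imwrite('pics/s15z.png',cv2.resize(S['pixels'][a[1]-70:a[1]+50,a[0]-80:a[0]+80,::-1],None,fx=5,fy=5,interpolation=cv2.INTER_CUBIC));print(a)
print(cv2.Rodrigues(s['tcp_rot'])[0].round(3))
```

```text
top [ 0.6106 -0.0801  0.1119] [ 0.0012 -0.0001 -0.0101] [-0.0093 -0.1379  0.1119]
top [ 0.6096 -0.0801  0.1136] [ 0.0003 -0.0001 -0.0084] [-0.0103 -0.1379  0.1136]
[287 274]
[[ 1.    -0.017 -0.022]
 [ 0.022 -0.     1.   ]
 [-0.017 -1.     0.   ]]
```

View pics/s15z.png

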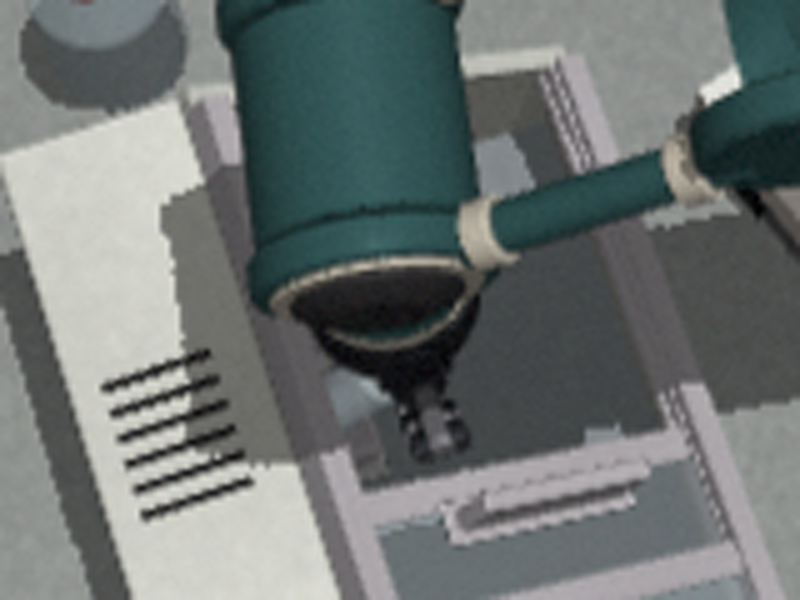

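```bash
python3 -m jog '[[-5,0,0,0,15],[-10,0,0,0,15],[-10,0,-1,0,15],[-10,0,-2,0,15],[-10,0,-3,0,15],[-10,0,-4,0,15],[-10,0,-5,0,15],[-10,0,-6,0,15],[-10,0,-7,0,15],[-10,0,-7,0,15]]' 20
python3 - <<'E'
from h import *
W=grab('wrist','w16')
s=bot.read_state();tcp=s['tool_pos'];print(s['tool_pos'],cab(s['tool_pos']),s['width']*85.4,s['wrist_force'],s['torque'])
cv2.imwrite('pics/w16z.png',cv2.resize(W['pixels'][200:480,120:520,::-1],None,fx=2,fy=2,interpolation=cv2.INTER_CUBIC))
E
```

```text
time: 25.1
tool_pos: [0.6065, -0.0795, 0.1142]
tcp_rot: [-1.571, -0.016, 0.017]
wrist_force: [0.3, -0.5, -0.3]
width: 0.265
[ 0.6066 -0.0795  0.1142] [-0.0133 -0.1372  0.1142] 22.768835763759526 [ 0.1253  0.1011 -1.3947] [-0.0619  0.0045 -0.001 ]
```

View pics/w16z.png

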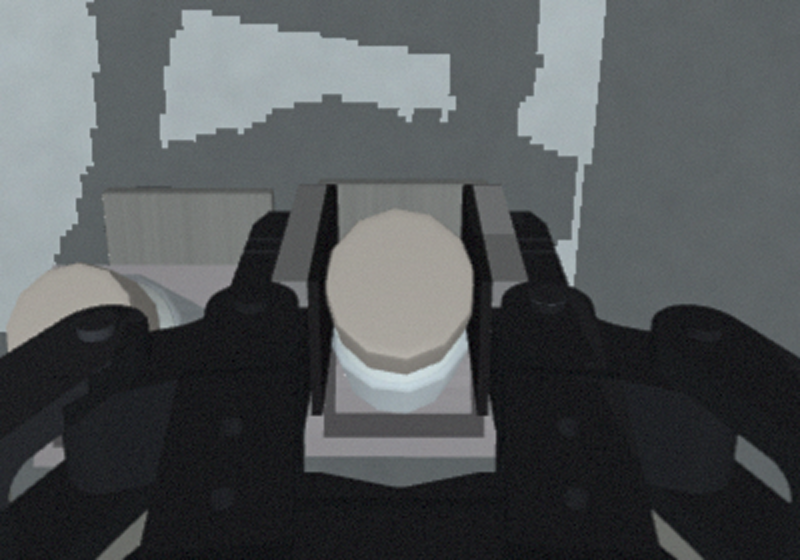

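```bash
python3 -m jog '[[0,0,-1,0,15],[0,0,-2,0,15],[0,0,-3,0,15],[0,0,-4,0,15],[0,0,-5,0,15],[0,0,-6,0,15],[0,0,-7,0,15],[0,0,-8,0,15],[0,0,-9,0,15],[0,0,-9,0,15]]' 20
python3 - <<'E'
from h import *
W=grab('wrist','w17')
s=bot.read_state();tcp=s['tool_pos'];print(s['tool_pos'],cab(s['tool_pos']),s['width']*85.4,s['wrist_force'],s['torque'])
cv2.imwrite('pics/w17z.png',cv2.resize(W['pixels'][200:480,120:520,::-1],None,fx=2,fy=2,interpolation=cv2.INTER_CUBIC))
E
```

```text
time: 26.4
tool_pos: [0.6079, -0.0797, 0.1062]
tcp_rot: [-1.571, -0.019, 0.014]
wrist_force: [2.8, 0.4, 4.4]
width: 0.27
[ 0.6079 -0.0796  0.1062] [-0.012  -0.1374  0.1062] 22.810687304529147 [ 2.9882 -1.2374  4.5956] [-0.0118 -0.8143 -0.0105]
```

View pics/w17z.png

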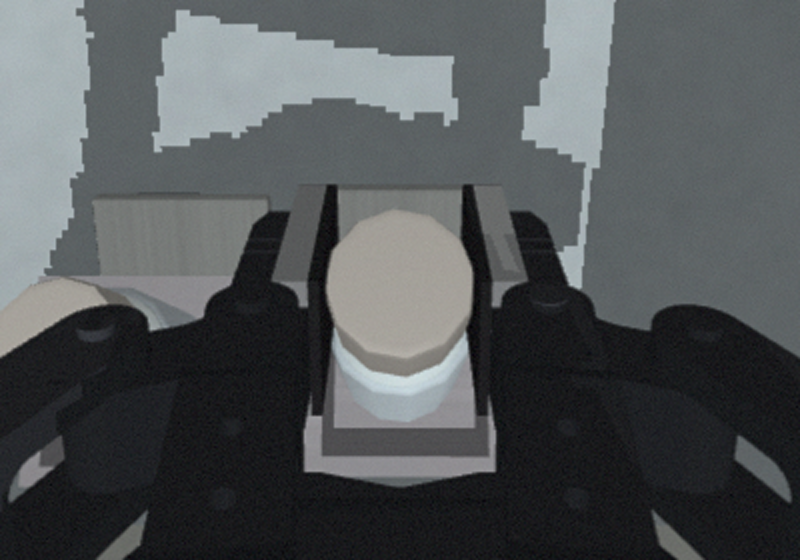

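```bash
python3 -m jog '[[0,0,-1,0,15],[0,0,-2,0,15],[0,0,-3,0,15],[0,0,-4,0,15],[0,0,-5,0,15],[0,0,-6,0,15],[0,0,-7,0,15],[0,0,-8,0,15],[0,0,-8,0,15],[0,0,-8,0,15]]' 20
python3 - <<'E'
from h import *
W=grab('wrist','w18')
s=bot.read_state();tcp=s['tool_pos'];print(s['tool_pos'],cab(s['tool_pos']),s['width']*85.4,s['wrist_force'],s['torque'])
cv2.imwrite('pics/w18z.png',cv2.resize(W['pixels'][200:480,120:520,::-1],None,fx=2,fy=2,interpolation=cv2.INTER_CUBIC))
E
```

```text
time: 27.7
tool_pos: [0.6083, -0.0798, 0.0988]
tcp_rot: [-1.571, -0.02, 0.014]
wrist_force: [2.8, 0.8, 6.9]
width: 0.265
[ 0.6083 -0.0798  0.0988] [-0.0116 -0.1376  0.0988] 22.49851211610373 [ 2.8793 -0.8563  6.1442] [-0.0597 -0.85   -0.0016]
```

View pics/w18z.png

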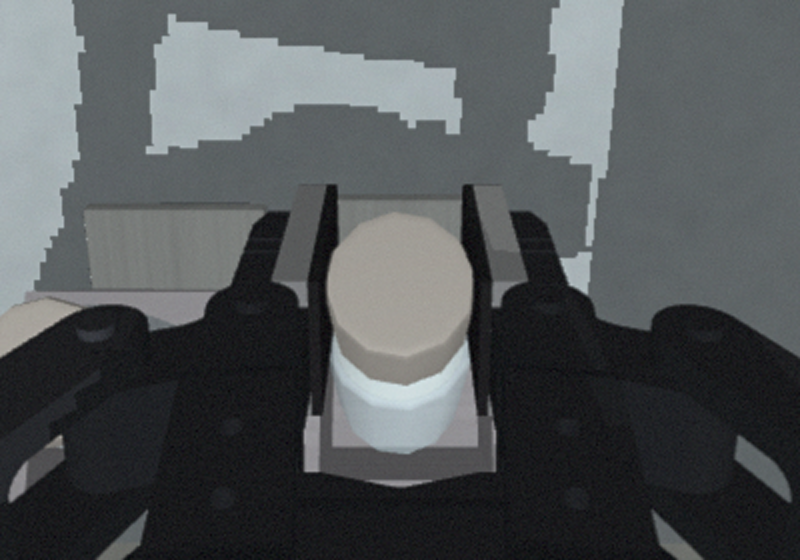

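```bash
python3 -m jog '[[1,0,0,0,15],[1,0,0,0,15],[1,0,0,0,15],[1,0,0,0,24],[1,0,0,0,26],[1,0,0,0,28],[1,0,0,0,30],[1,0,0,0,32],[1,0,0,0,34],[1,0,0,0,36]]' 20
python3 - <<'E'
from h import *
W=grab('wrist','w19')
s=bot.read_state();tcp=s['tool_pos'];print(s['tool_pos'],cab(s['tool_pos']),s['width']*85.4,s['wrist_force'],s['torque'])
cv2.imwrite('pics/w19z.png',cv2.resize(W['pixels'][200:480,120:520,::-1],None,fx=2,fy=2,interpolation=cv2.INTER_CUBIC))
E
```

```text
time: 29.0
tool_pos: [0.6077, -0.0795, 0.0974]
tcp_rot: [-1.571, -0.017, 0.017]
wrist_force: [1.2, 0.3, 0.2]
width: 0.424
[ 0.6077 -0.0795  0.0974] [-0.0122 -0.1373  0.0974] 35.91338778010007 [ 0.1196  0.2044 -0.8074] [0.0102 0.0214 0.0086]
```

View pics/w19z.png

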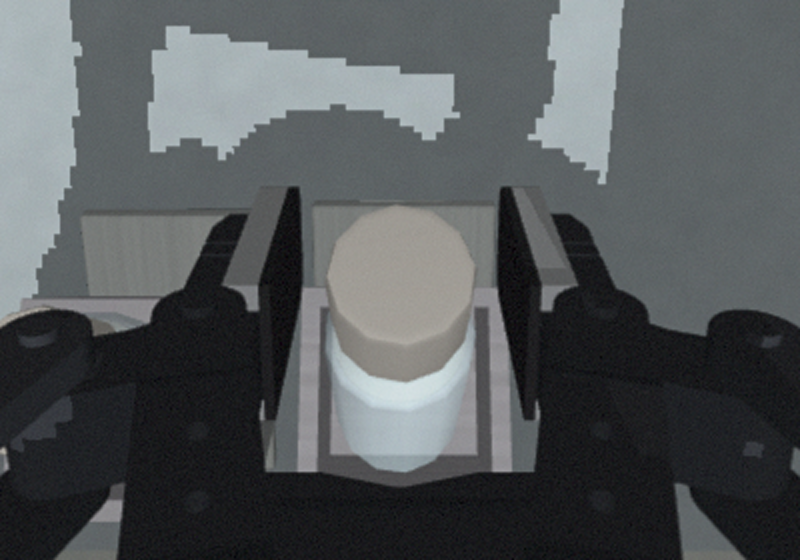

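```bash
python3 -m jog '[[-3,0,6,0,36],[-8,0,16,0,36],[-16,0,32,0,36],[-26,0,52,0,40],[-38,0,80,0,40],[-50,0,110,0,40],[-60,0,140,0,40],[-65,0,170,0,40],[-65,0,175,0,40],[-65,0,175,0,40]]' 20
python3 - <<'E'
from h import *
W=grab('wrist','w20')
s=bot.read_state();tcp=s['tool_pos'];print(s['tool_pos'],cab(s['tool_pos']),s['width']*85.4,s['wrist_force'],s['torque'])
cv2.imwrite('pics/w20z.png',cv2.resize(W['pixels'][200:380,120:520,::-1],None,fx=2,fy=2,interpolation=cv2.INTER_CUBIC))
cv2.imwrite('pics/w20y.png',cv2.resize(W['pixels'][190:330,210:410,::-1],None,fx=4,fy=4,interpolation=cv2.INTER_CUBIC))
E
```

```text
time: 30.3
tool_pos: [0.5426, -0.0795, 0.2727]
tcp_rot: [-1.571, -0.018, 0.016]
wrist_force: [-0.6, -0.2, -0.2]
width: 0.467
[ 0.5421 -0.0794  0.2715] [-0.0778 -0.1358  0.2715] 39.74178841548849 [-0.3538 -0.357  -0.6807] [ 0.0446  0.0266 -0.0216]
```

View pics/w20y.png

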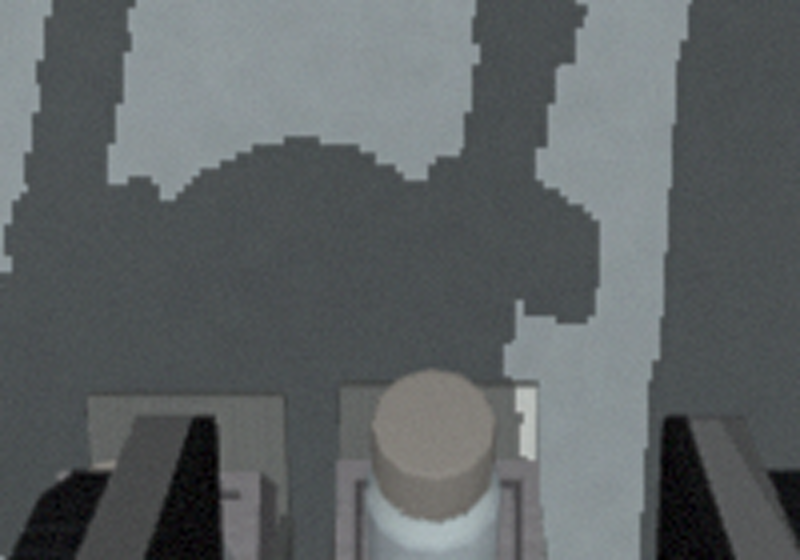

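View pics/w20.png

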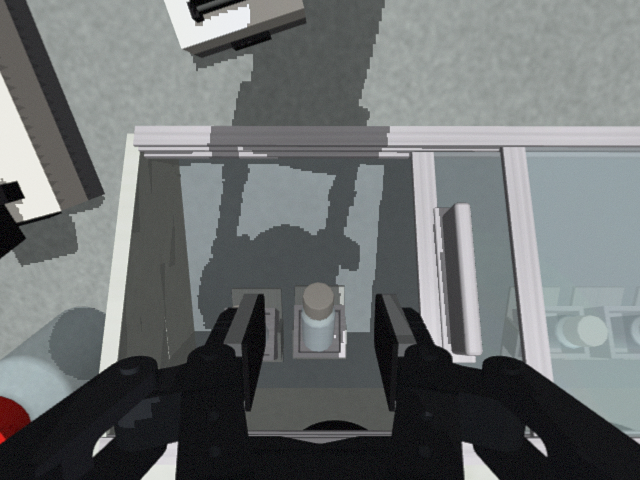

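```bash
python3 -m jog '[[-30,20,0,0,30],[-60,40,0,0,18],[-60,60,0,0,18],[-60,60,0,0,18],[-60,60,0,0,18],[-60,60,0,0,18],[-60,60,0,0,18],[-60,60,0,0,18],[-60,60,0,0,18],[-60,60,0,0,18]]' 20
python3 - <<'E'
from h import *
W=grab('wrist','w21');S=grab('side','s21');T=grab('top','t21')
s=bot.read_state();print(s['tool_pos'])
cv2.imwrite('pics/w21z.png',cv2.resize(W['pixels'][200:340,160:360,::-1],None,fx=4,fy=4,interpolation=cv2.INTER_CUBIC))
cv2.imwrite('pics/s21z.png',cv2.resize(S['pixels'][210:310,240:350,::-1],None,fx=6,fy=6,interpolation=cv2.INTER_CUBIC))
E
```

```text
time: 31.6
tool_pos: [0.4826, -0.0195, 0.2723]
tcp_rot: [-1.571, -0.017, 0.017]
wrist_force: [0.1, 0.3, 0.3]
width: 0.213
[ 0.4826 -0.0195  0.2723]
```

View pics/w21z.png

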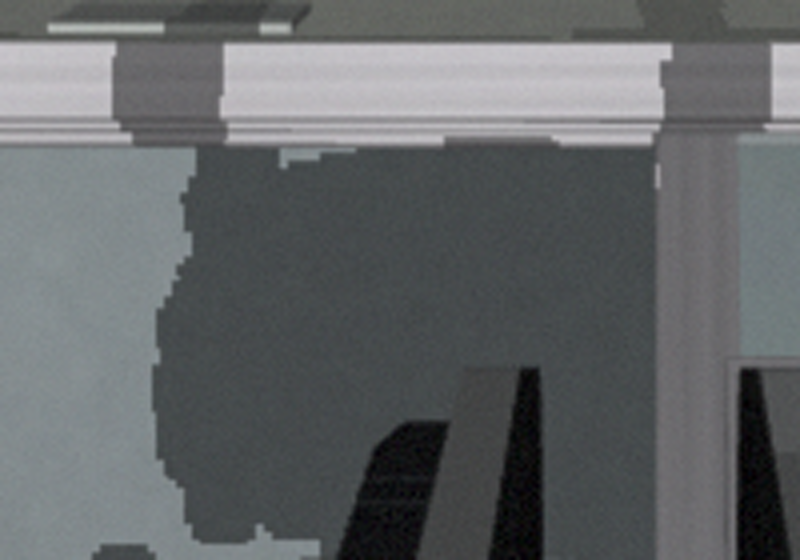

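View pics/s21z.png

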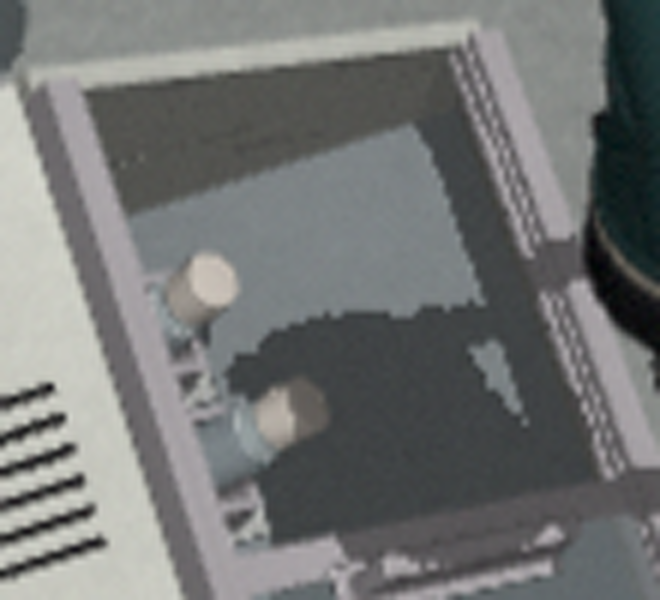

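Run:
```python
from h import *
W=load('w20');S=load('s21');T=load('t21')
q=lambda u,v:(240+(u+.5)/6-.5,210+(v+.5)/6-.5)
X,e=tri(W,(210+433.5/4-.5,190+424.5/4-.5),S,q(309,407));print('ours top',cab(X),e)
P=np.array([-.0,0,0])
n=ey
fl=cw(.0495,-.136,.030)
for nm,uv in [('top',(309,407)),('glass top/stopper',(262,430))]:
    print(nm,cab(onplane(S,*q(*uv),cw(0,-.1365,0),ey)))
print('other',cab(onplane(S,*q(215,280),cw(0,-.1975,0),ey)))
d=cab(X)-np.array([.0495,-.136,.030]);u=d[0]*-.5+d[2]*.866;w=d[0]*.866+d[2]*.5;print('u,w',u,w)
print(proj(T,X))
cv2.imwrite('pics/t21z.png',cv2.resize(T['pixels'][170:260,270:360,::-1],None,fx=6,fy=6,interpolation=cv2.INTER_CUBIC))
```

```text
ours top [-0.0165 -0.1362  0.0933] 0.0025613201187693513
top [-0.0173 -0.1365  0.0873]
glass top/stopper [ 0.0027 -0.1365  0.076 ]
other [ 0.0016 -0.1975  0.0893]
u,w 0.08778947195004161 -0.025538883329299017
[[295.5955 203.2463]]
```

View pics/t21z.png

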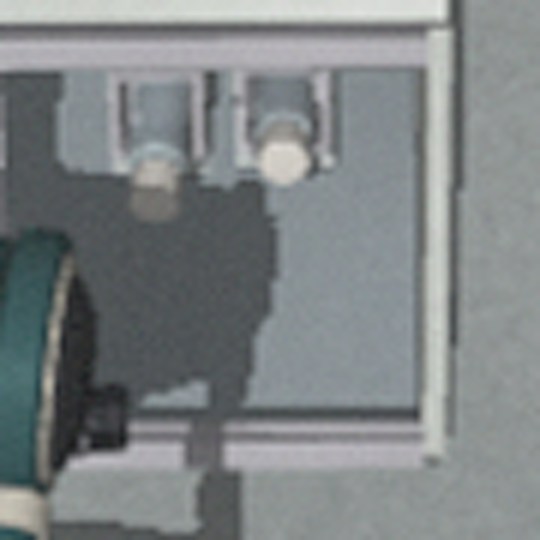

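```bash
python3 -m jog '[[30,-20,0,0,0],[60,-45,0,0,0],[86,-60,0,0,0],[86,-60,-30,0,0],[86,-60,-70,0,0],[86,-60,-110,0,0],[86,-60,-145,0,0],[86,-60,-165,0,0],[86,-60,-172,0,0],[86,-60,-172,0,0]]' 20; python3 -m jog '[[4,0,0,0,0],[8,0,0,0,0],[12,0,0,0,0],[15,0,0,0,0],[18,0,0,0,0],[20,0,0,0,0],[22,0,0,0,0],[24,0,0,0,0],[26,0,0,0,0],[26,0,0,0,0]]' 20;  python3 - <<'E'
from h import *
W=grab('wrist','w22');S=grab('side','s22')
s=bot.read_state();tcp=s['tool_pos'];print(s['tool_pos'],cab(s['tool_pos']),s['width']*85.4,s['wrist_force'],s['torque'])
cv2.imwrite('pics/w22z.png',cv2.resize(W['pixels'][200:480,120:520,::-1],None,fx=2,fy=2,interpolation=cv2.INTER_CUBIC))
E
```

```text
time: 33.0
tool_pos: [0.5691, -0.0796, 0.1008]
tcp_rot: [-1.571, -0.017, 0.016]
wrist_force: [0.5, -0.8, 0.7]
width: 0.001
time: 34.25
tool_pos: [0.5948, -0.0795, 0.1003]
tcp_rot: [-1.571, -0.017, 0.017]
wrist_force: [-0.4, -0.7, -0.1]
width: -0.002
[ 0.5946 -0.0795  0.1002] [-0.0253 -0.137   0.1002] 0.15534944490867605 [-0.3393  0.284  -0.1458] [-0.0033 -0.0257  0.0003]
```

View pics/w22z.png

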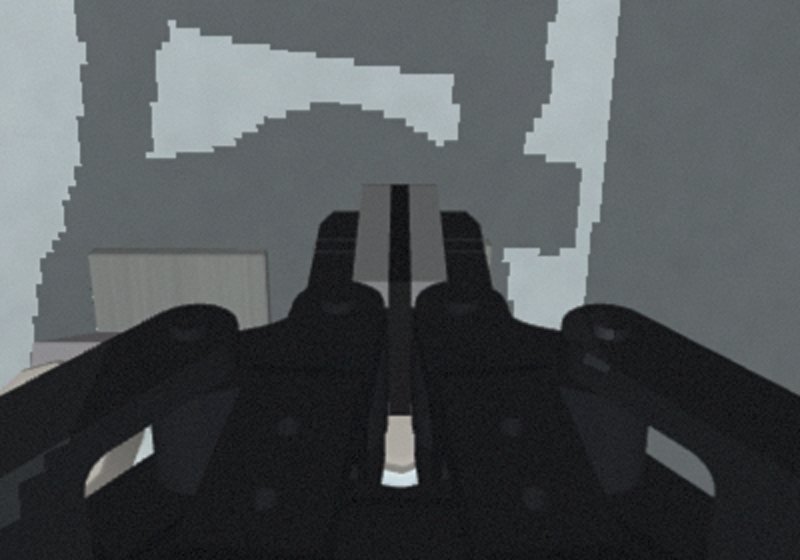

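```bash
python3 -m jog '[[2,0,0,0,0],[4,0,0,0,0],[6,0,0,0,0],[8,0,0,0,0],[10,0,0,0,0],[12,0,0,0,0],[13,0,0,0,0],[13,0,0,0,0],[13,0,0,0,0],[13,0,0,0,0]]' 20;  python3 - <<'E'
from h import *
W=grab('wrist','w23');S=grab('side','s23')
s=bot.read_state();tcp=s['tool_pos'];print(s['tool_pos'],cab(s['tool_pos']),s['wrist_force'],s['torque'])
a=cv2.resize(W['pixels'][320:480,220:420,::-1],None,fx=2,fy=2,interpolation=cv2.INTER_CUBIC)
b=cv2.resize(S['pixels'][210:310,240:350,::-1],None,fx=3.2,fy=3.2,interpolation=cv2.INTER_CUBIC)[:320,:380]
cv2.imwrite('pics/c23.png',np.hstack([a,b[:320]]))
E
```

```text
time: 35.6
tool_pos: [0.6075, -0.0795, 0.1003]
tcp_rot: [-1.571, -0.017, 0.017]
wrist_force: [0.4, 0.4, 0.4]
width: -0.0
[ 0.6076 -0.0795  0.1003] [-0.0123 -0.1373  0.1003] [-0.4568  0.02   -0.5594] [ 0.0258 -0.0079  0.0174]
```

View pics/c23.png

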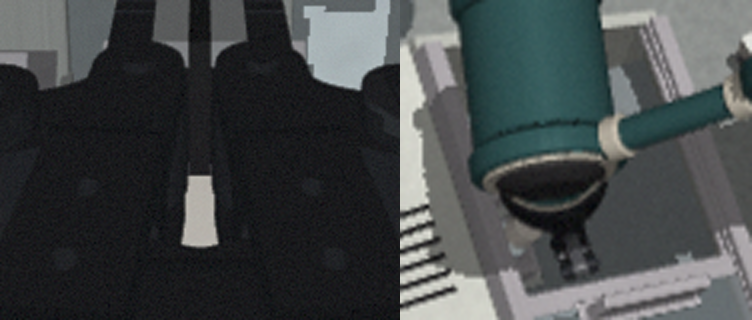

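```bash
python3 -m jog '[[-10,0,0,0,0],[-20,0,10,0,0],[-25,0,40,0,10],[-30,0,70,0,30],[-35,0,90,0,40],[-35,0,90,0,40],[-35,0,90,0,40],[-35,0,90,0,40],[-35,0,90,0,40],[-35,0,90,0,40]]' 20;  python3 - <<'E'
from h import *
W=grab('wrist','w24');S=grab('side','s24')
s=bot.read_state();tcp=s['tool_pos'];print(s['tool_pos'],cab(s['tool_pos']),s['wrist_force'],s['torque'])
cv2.imwrite('pics/w24z.png',cv2.resize(W['pixels'][200:480,120:520,::-1],None,fx=2,fy=2,interpolation=cv2.INTER_CUBIC))
cv2.imwrite('pics/s24z.png',cv2.resize(S['pixels'][210:310,240:350,::-1],None,fx=5,fy=5,interpolation=cv2.INTER_CUBIC))
E
```

```text
time: 36.95
tool_pos: [0.5724, -0.0794, 0.1896]
tcp_rot: [-1.571, -0.016, 0.018]
wrist_force: [-0.1, -0.0, -0.3]
width: 0.466
[ 0.5726 -0.0795  0.1899] [-0.0473 -0.1365  0.1899] [-0.0774  0.3602  0.7163] [-0.0264 -0.0253 -0.04  ]
```

View pics/w24z.png

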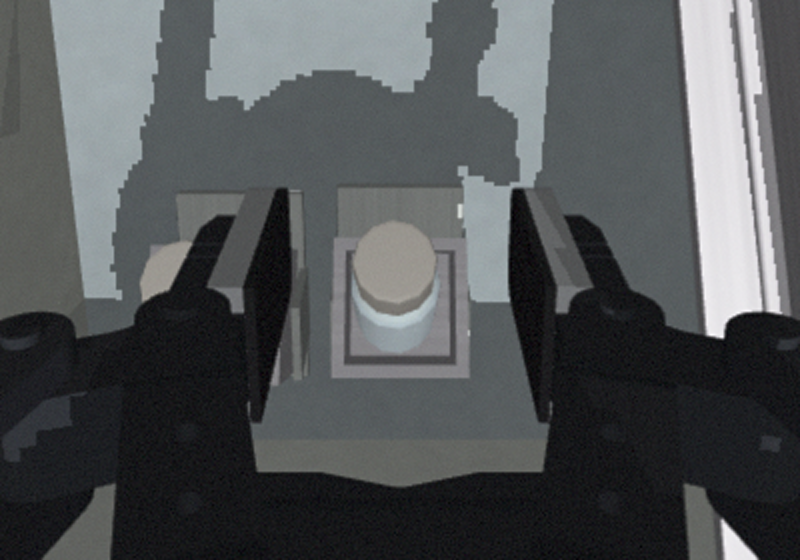

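View pics/s24z.png

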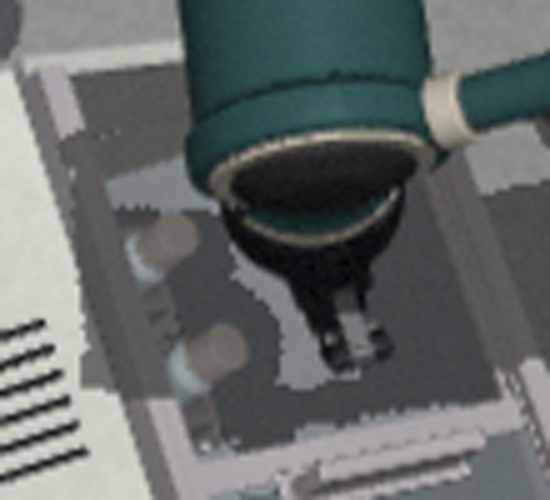

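Run:
```python
from h import *
W=load('w24');S=load('s24')
g=lambda u,v:(120+(u+.5)/2-.5,200+(v+.5)/2-.5)
q=lambda u,v:(240+(u+.5)/5-.5,210+(v+.5)/5-.5)
X,e=tri(W,g(395,262),S,q(230,342));print(cab(X),e)
dep=W['fx']*.024/(81/2);o,d=ray(W,*g(395,262));ax=np.array(W['R'])[2];print(cab(o+d*dep/(d@ax)))
for y,uv in [(-.1375,(230,342)),(-.1985,(181,236))]: print(cab(onplane(S,*q(*uv),cw(0,y,0),ey)))
d=cab(X)-np.array([.0495,-.136,.030]);print('u,w',d[0]*-.5+d[2]*.866,d[0]*.866+d[2]*.5)
```

```text
[-0.0042 -0.1376  0.096 ] 0.0006832405053875407
[ 0.0049 -0.138   0.0797]
[-0.0044 -0.1375  0.095 ]
[ 0.0009 -0.1985  0.0803]
u,w 0.0840299940893777 -0.013482806518810099
```

```bash
python3 -m jog '[[8,-1,-20,0,36],[15,-1,-40,0,36],[22,-1,-60,0,36],[28,-1,-75,0,36],[32,-1,-85,0,36],[35,-1,-90,0,36],[35,-1,-91,0,36],[35,-1,-91,0,26],[35,-1,-91,0,15],[35,-1,-91,0,15]]' 20;  python3 - <<'E'
from h import *
W=grab('wrist','w25')
s=bot.read_state();tcp=s['tool_pos'];print(s['tool_pos'],cab(s['tool_pos']),s['width']*85.4,s['wrist_force'],s['torque'])
cv2.imwrite('pics/w25z.png',cv2.resize(W['pixels'][200:480,120:520,::-1],None,fx=2,fy=2,interpolation=cv2.INTER_CUBIC))
E
```

```text
time: 38.3
tool_pos: [0.6078, -0.0806, 0.0999]
tcp_rot: [-1.571, -0.017, 0.016]
wrist_force: [0.4, -0.2, 0.2]
width: 0.26
[ 0.6078 -0.0806  0.0998] [-0.0121 -0.1384  0.0998] 22.180838564959576 [-1.1495 -0.5836  1.1239] [-0.0411  0.07   -0.0114]
```

View pics/w25z.png

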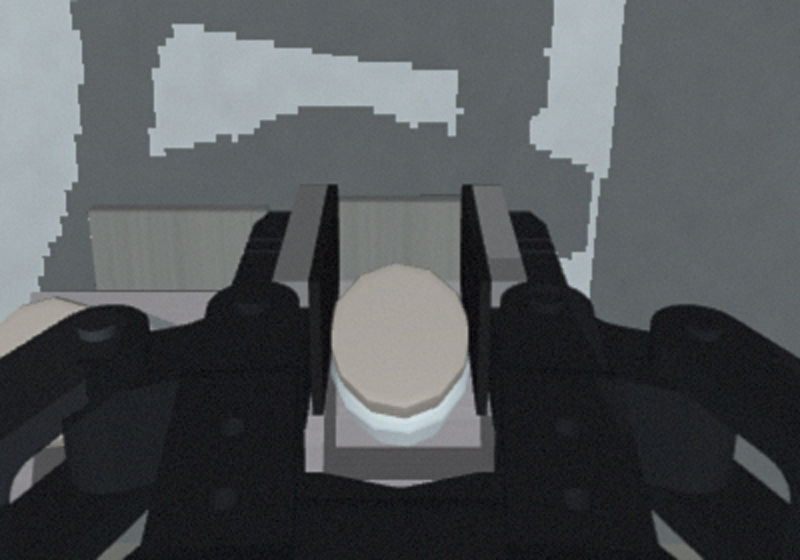

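```bash
python3 -m jog '[[0,0,-1,0,15],[1,0,-2,0,15],[1,0,-2,0,15],[1,0,-2,0,24],[1,0,-2,0,28],[1,0,-2,0,34],[0,0,0,0,36],[-4,0,8,0,36],[-12,0,24,0,36],[-22,0,44,0,36]]' 20;  python3 -m jog '[[-15,0,25,0,40],[-25,0,55,0,40],[-25,0,60,0,40],[-25,0,60,0,40],[-25,0,60,0,40],[-25,0,60,0,40],[-25,0,60,0,40],[-25,0,60,0,40],[-25,0,60,0,40],[-25,0,60,0,40]]'
python3 - <<'E'
from h import *
W=grab('wrist','w26');S=grab('side','s26')
s=bot.read_state();tcp=s['tool_pos'];print(s['tool_pos'],cab(s['tool_pos']),s['wrist_force'],s['torque'])
cv2.imwrite('pics/w26z.png',cv2.resize(W['pixels'][120:480,:,::-1],None,fx=1.25,fy=1.25,interpolation=cv2.INTER_CUBIC))
cv2.imwrite('pics/s26z.png',cv2.resize(S['pixels'][210:310,240:350,::-1],None,fx=5,fy=5,interpolation=cv2.INTER_CUBIC))
E
```

```text
time: 39.6
tool_pos: [0.585, -0.0805, 0.1445]
tcp_rot: [-1.571, -0.017, 0.017]
wrist_force: [0.3, -0.3, 0.6]
width: 0.42
time: 40.85
tool_pos: [0.5607, -0.0805, 0.2033]
tcp_rot: [-1.571, -0.017, 0.017]
wrist_force: [1.0, 0.7, -0.1]
width: 0.47
[ 0.5606 -0.0805  0.2033] [-0.0593 -0.1373  0.2033] [-0.0066  0.4009 -0.6228] [-0.0149  0.064  -0.0082]
```

View pics/w26z.png

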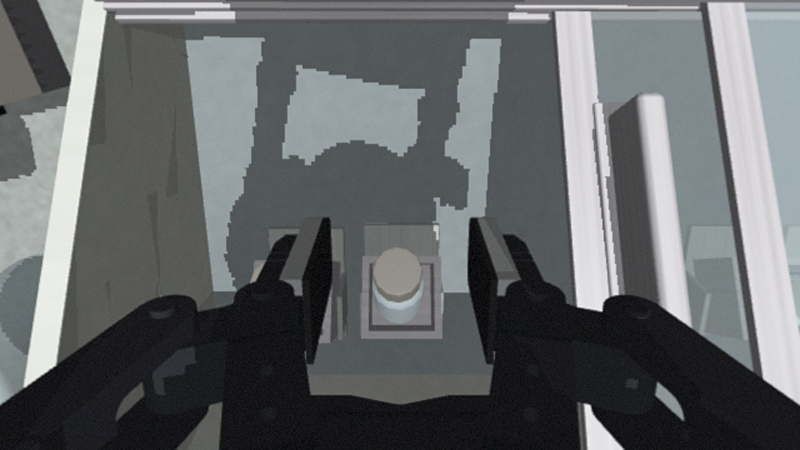

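View pics/s26z.png

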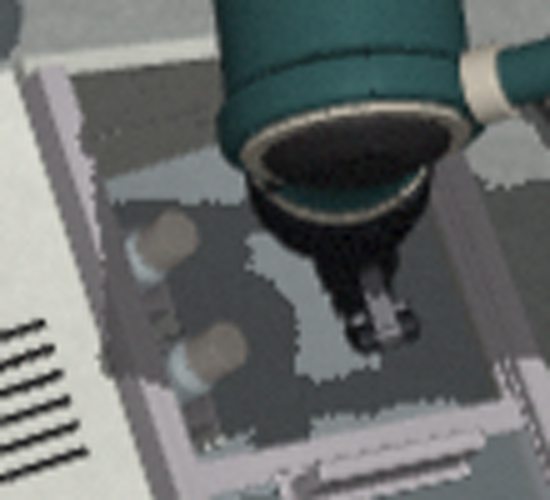

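Run:
```python
from h import *
W=load('w26');p0=cw(-.135,0,.078)
g=lambda u,v:((u+.5)/1.25-.5,120+(v+.5)/1.25-.5)
# fin top edge: left/right borders at v=100..300
for l,r,v in [(639,663,110),(650,677,200)]:
    print(cab(onplane(W,*g(l,v),p0+.035*nrm,nrm)),cab(onplane(W,*g(r,v),p0+.035*nrm,nrm)))
print('target world',cw(-.056,-.048,0))
```

```text
[-0.092  -0.0563  0.1432] [-0.092  -0.0481  0.1432]
[-0.0655 -0.056   0.1586] [-0.0655 -0.0472  0.1586]
target world [0.562  0.0088 0.    ]
```

```bash
python3 -m jog '[[0,10,20,0,30],[1,35,30,0,24],[1,65,30,0,24],[1,87,25,0,24],[1,87,10,0,24],[1,87,0,0,24],[1,87,0,0,24],[1,87,0,0,24],[1,87,0,0,24],[1,87,0,0,24]]' 20
python3 - <<'E'
from h import *
W=grab('wrist','w27')
s=bot.read_state();print(s['tool_pos'],cab(s['tool_pos']),s['width']*85.4,s['wrist_force'])
E
```

```text
time: 42.2
tool_pos: [0.5619, 0.0062, 0.2037]
tcp_rot: [-1.571, -0.017, 0.016]
wrist_force: [-0.5, 0.0, -0.1]
width: 0.278
[0.5618 0.0063 0.2036] [-0.0562 -0.0505  0.2036] 23.869846915002228 [0.6507 0.5869 0.7907]
```

View pics/w27.png

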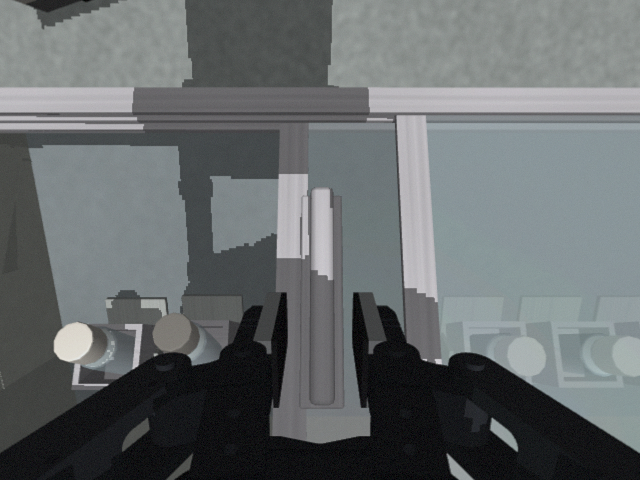

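```bash
python3 -m jog '[[0,0,-12,0,24],[0,0,-24,0,24],[0,0,-32,0,20],[0,0,-36,0,18],[0,-10,-36,0,18],[1,-30,-36,0,18],[1,-55,-36,0,18],[2,-80,-36,0,18],[2,-105,-36,0,18],[3,-130,-36,0,18]]' 20; python3 -m jog '[[0,-20,0,0,18],[1,-37,0,0,18],[1,-50,0,0,18],[1,-57,0,0,18],[1,-60,0,0,18],[1,-62,0,0,18],[1,-64,0,0,18],[1,-65,0,0,18],[1,-66,0,0,18],[1,-66,0,0,18]]'
python3 - <<'E'
from h import *
W=grab('wrist','w28')
s=bot.read_state();print(s['tool_pos'],cab(s['tool_pos']),s['width']*85.4,s['wrist_force'])
E
```

```text
time: 43.5
tool_pos: [0.5638, -0.1244, 0.1671]
tcp_rot: [-1.569, -0.015, 0.017]
wrist_force: [-1.4, 3.5, -0.9]
width: 0.211
time: 44.75
tool_pos: [0.5659, -0.187, 0.1674]
tcp_rot: [-1.567, -0.017, 0.017]
wrist_force: [-0.6, 9.5, 1.6]
width: 0.211
[ 0.5659 -0.187   0.1674] [-0.0562 -0.2439  0.1674] 18.123271624587705 [0.6631 8.9987 1.086 ]
```

View pics/w28.png

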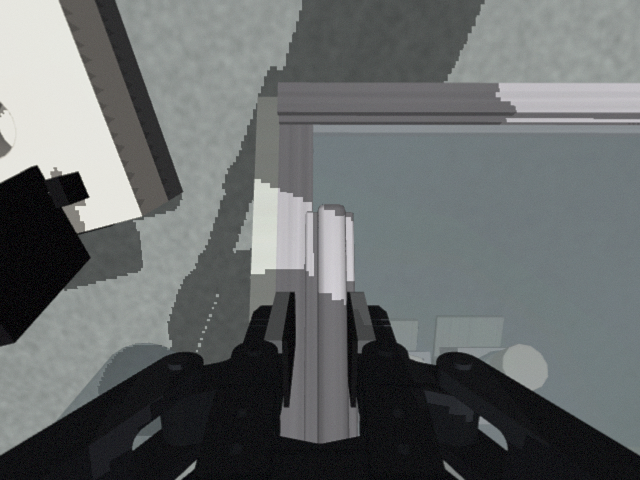

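```bash
python3 -m jog '[[0,-2,0,0,18],[0,-2,0,0,18],[0,-2,0,0,18],[0,2,0,0,18],[0,5,0,0,18],[0,5,15,0,18],[0,5,40,0,18],[-10,5,80,0,18],[-50,0,110,0,18],[-110,0,120,0,18]]' 20; python3 -m jog '[[-40,20,0,0,18],[-80,60,0,0,18],[-80,60,0,0,18],[-80,60,0,0,18],[-80,60,0,0,18],[-80,60,0,0,18],[-80,60,0,0,18],[-80,60,0,0,18],[-80,60,0,0,18],[-80,60,0,0,18]]'
python3 - <<'E'
from h import *
W=grab('side','s29');T=grab('top','t29')
s=bot.read_state();print(s['tool_pos'],s['wrist_force'])
cv2.imwrite('pics/s29z.png',cv2.resize(W['pixels'][120:330,200:420,::-1],None,fx=2.6,fy=2.6,interpolation=cv2.INTER_CUBIC))
cv2.imwrite('pics/t29z.png',cv2.resize(T['pixels'][125:305,135:425,::-1],None,fx=2.75,fy=2.75,interpolation=cv2.INTER_CUBIC))
E
```

```text
time: 46.05
tool_pos: [0.4569, -0.1912, 0.2918]
tcp_rot: [-1.575, -0.022, 0.012]
wrist_force: [-0.7, -0.1, 1.3]
width: 0.212
time: 47.3
tool_pos: [0.3756, -0.1295, 0.2872]
tcp_rot: [-1.571, -0.017, 0.017]
wrist_force: [0.5, 0.2, -0.1]
width: 0.212
[ 0.3756 -0.1295  0.2873] [ 0.1307 -0.1778 -0.3505]
```

View pics/s29z.png

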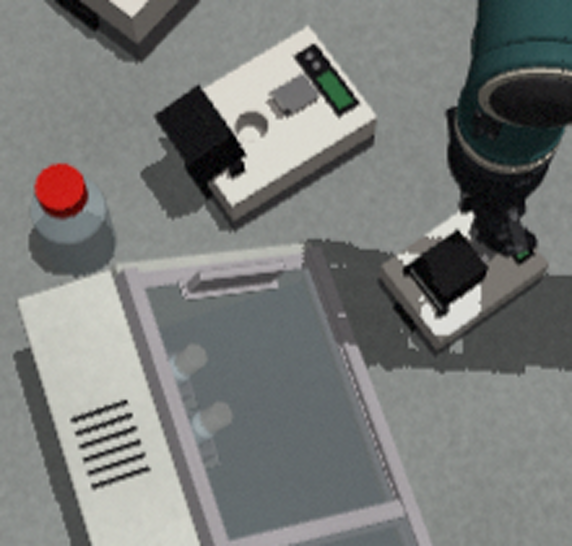

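View pics/t29z.png

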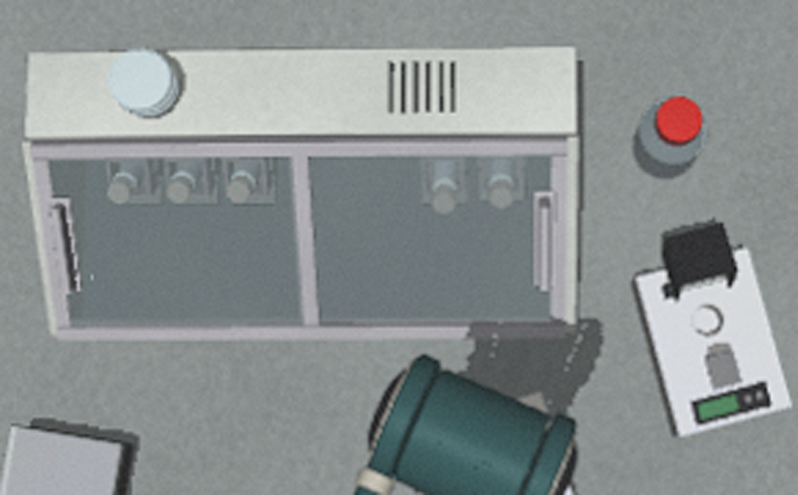

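Run:
```python
from h import *
S=load('s29');T=load('t29')
cv2.imwrite('pics/s29y.png',cv2.resize(S['pixels'][240:310,255:305,::-1],None,fx=10,fy=10,interpolation=cv2.INTER_CUBIC)[:600])
cv2.imwrite('pics/t29y.png',cv2.resize(T['pixels'][175:210,280:335,::-1],None,fx=12,fy=12,interpolation=cv2.INTER_CUBIC))
```

```text
(no output)
```

View pics/s29y.png

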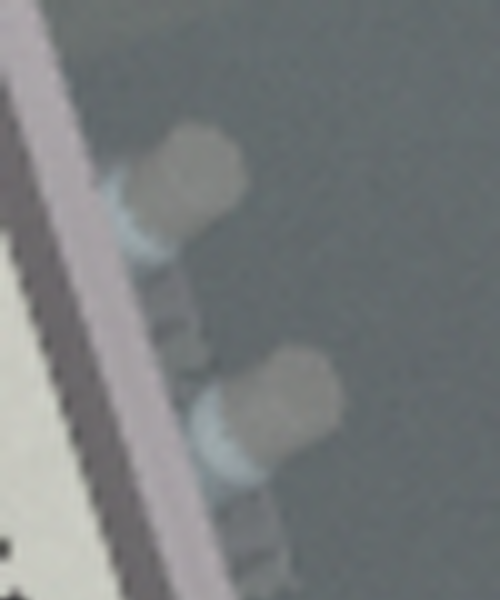

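View pics/t29y.png

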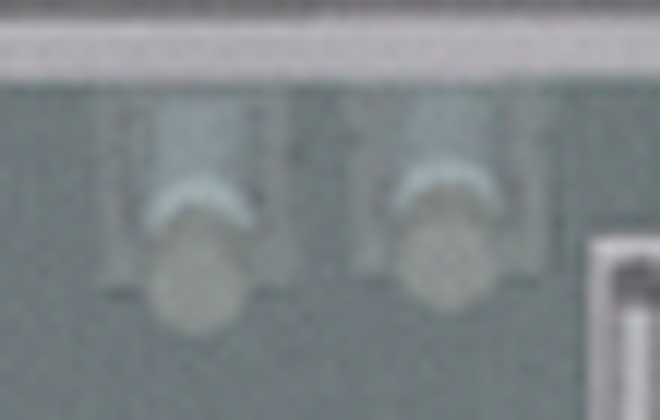

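Run:
```python
from h import *
S=load('s29');T=load('t29')
s=lambda u,v:(255+(u+.5)/10-.5,240+(v+.5)/10-.5); t=lambda u,v:(280+(u+.5)/12-.5,175+(v+.5)/12-.5)
for n,a,b in [('ours',(300,392),(197,288)),('other',(203,168),(447,262))]:
    X,e=tri(S,s(*a),T,t(*b));c=cab(X);d=c-np.array([.0495,c[1],.030]);print(n,c,e,'u,w',d[0]*-.5+d[2]*.866,d[0]*.866+d[2]*.5)
# shoulder points (stopper/glass white ring centre)
for n,a,b in [('ours',(240,432),(197,222)),('other',(140,212),(447,205))]:
    X,e=tri(S,s(*a),T,t(*b));print(n,cab(X),e)
```

```text
ours [-0.0022 -0.1374  0.0901] 0.0012741703796998254 u,w 0.07784837039978945 -0.014709083357044316
other [ 0.0028 -0.196   0.0945] 0.0008160691791997046 u,w 0.07921121155353678 -0.008220955289950843
ours [ 0.0147 -0.1364  0.0779] 0.0005800466545924746
other [ 0.0197 -0.1959  0.0752] 0.0012799712270559005
```

```bash
python3 -c "
from workcell import bot
print(bot.finish_job()); print(bot.read_state()['time'])"
```

```text
the job is handed in; nothing more can be done
None
the job is handed in; nothing more can be done
```

The vial is back in the free holder and the inner door is shut. I handed the job in at about 47 s. One step did not go as asked: I let the vial go once before it was fully down.

**Order of work:**
- I slid the inner door open to its end stop.
- I pressed the middle reader's tab, and the hood sprang up without being touched.
- I tilted the vial against the well's rim, because the tool cannot lean. On the first try it slipped out of the jaws and stayed in the well.
- I regripped it, carried it over and lowered it into the free pocket.
- I slid the door shut to its stop, with about 9 N resisting at the end.

**Final checks:**
- **Vial:** the last pictures put its top level with the other vial's to about 1.5 mm along the leaning axis. It leans a little more towards -x.
- **Doors:** the inner door's edge is flush with the frame, and the outer door looks shut and in place.
- **Bystanders:** the other vial, dishes, bottle and tip box look as they did at the start.
- **Robot:** it was clear of everything, with wrist force near zero.

**What went wrong:**
- **Early release:** I first opened the jaws with the base about 10 mm or more above the floor, and the vial wedged there. I pushed it upright with closed fingers and it slid in. I then gripped it again fully down and released it there.
- **Rail contact:** while lowering, the tool pressed on something, most likely the gripper's body on the upper rail. The wrist read about 34 N, under the 40 N limit. I backed off at once.

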